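Load the blasting rack and snap its sprung gate shut

TASK

Swing the rack's sprung gate back until its sear catches and holds it open. Then lay every lever from the board into a cradle of its own in the rack, hub on the shelf at the hub end and eye on the rail, gripping each one at its balance point, clear of the hub, and carrying it level. When all are lying in the rack, press the trigger so that the gate snaps shut over them, and leave the spray can, brush and wood block alone.

Things in the scene. Friction and masses are not known exactly. Their poses are not given: they have to be found in the camera images.
- lever0: forged steel lever lying flat: heavy round hub (diameter 40, height 30), straight bar (12 wide, 14 high, its underside 8 mm above the lever's underside) and small eye (diameter 20, height 24); hub to eye centres 160, overall 190 mm; 0.53 kg. Origin: balance point, on the bar 46 mm from the hub's centre, at the level of the flat underside. x: from hub to eye, z up. May be absent.
- lever1: another lever exactly like lever0 (same origin and axes). May be absent.
- lever2: another lever exactly like lever0 (same origin and axes). May be absent.
- lever3: another lever exactly like lever0 (same origin and axes). May be absent.
- lever0_hub (a point): centre of the top of lever0's hub, 30 mm above its underside
- lever1_hub (a point): centre of the top of lever1's hub, 30 mm above its underside
- lever2_hub (a point): centre of the top of lever2's hub, 30 mm above its underside
- lever3_hub (a point): centre of the top of lever3's hub, 30 mm above its underside
- board: plywood board 290 x 410 x 6 mm fixed on the bench, on which the levers wait; origin under its centre, x along its short side
- rack: grey blasting rack fixed to the bench, base plate 270 x 325 x 8 mm, with four cradles side by side along its y, each for one lever lying along the rack's x with the hub at the -x end and the eye at the +x end. Origin on the bench, 30 mm below the middle of the row of cradles; z up
- cradle0 (a point): where the origin of a lever properly laid in the rightmost cradle comes to lie (rack frame x = 0, y = -82.5, z = 30 mm), the lever's x along the rack's x. The other three cradles are at y = -27.5, 27.5 and 82.5 mm. The space under the bars there is open for fingertips
- hub_shelf (a point): centre of the shelf top the hubs rest on (rack frame x from -88 to -16, z = 30 mm); 5 mm thick dividers, 12 mm high, stand between the hubs and leave 5 mm play each side; an end stop of the same height leaves 16 mm play lengthwise
- eye_rail (a point): centre of the rail top the eyes rest on (rack frame x from 92 to 145, z = 30 mm), with a 12 mm high end stop at x = 140 mm
- comb (a point): middle of the row of comb teeth (rack frame x = 80 mm, 12 thick, tops at z = 48 mm) between which the bars drop; gaps 22 mm wide at the cradles
- gate (a joint): angle of the gate about its upright pivot: 0 = shut, across all four cradles (along the rack's -y), grows anticlockwise from above. A spring drives it shut (2 N at the knob when shut, 5 N when open). At 1.5 rad, pointing to the rack's +x, a sear catches it; it stops at 1.62. Swing it to about 1.58 and let it settle back on the sear
- gate_beam (a point): the gate's pivot end, on the pivot axis at the beam's mid height (z = 63 mm). The gate is a flat steel bar 16 wide, 12 high, underside at z = 57 mm, reaching 248 mm from the pivot (along this point's -y), with a short tail of 66 mm on the other side; it swings level
- gate_knob (a point): middle of the black knob (upright cylinder, diameter 16, height 40, from z = 69 to 109 mm) on the gate, 110 mm from the pivot; it may turn in the fingers as the gate swings
- gate_pivot (a point): the gate's pivot axis (rack frame x = 45, y = 150 mm, z = 63 mm)
- trigger (a joint): travel of the trigger in m, 0 = up, grows as it is pressed down, 0.012 = fully down. It carries the sear: 8 to 10 mm of press, with about 5 N, lets a caught gate go. It springs up again by itself
- trigger_pad (a point): centre of the top of the trigger's round pad (dark steel, diameter 30, top at z = 60 mm when up), at the rack's left corner on the hub side; press straight down with closed fingers. The gate's tail swings clear of it
- spraycan: bystander: spray can, diameter 66, height 160 mm, origin under its centre
- wirebrush: bystander: brush with a wooden handle, about 190 mm long, lying
- woodblock: bystander: wooden block 60 x 90 x 40 mm, origin under its centre
Things that resemble listed ones, but are neither listed nor needed, are in the scene too. Leave any purple look-alike of the lever2 alone.

How it is judged (in metres and radians):
On the way, in this order (a step that is already met when the one before it is completed fails the run):
1. the gate is swung back and held open by its sear (value of joint gate above 1.4 rad), for 0.5 s.
2. every lever lies in a cradle with the gate still held open (value of joint gate above 1.4 rad and z of lever0 in the frame of rack between 0.026 and 0.034 m and x of lever0 in the frame of rack between -0.02 and 0.02 m and y of lever0 in the frame of rack between -0.095 and 0.095 m and angle between the x axis of each of lever0, lever1, lever2, lever3 and the x axis of rack, either way round below 0.15 rad and x of each of lever0_hub, lever1_hub, lever2_hub, lever3_hub in the frame of rack below -0.02 m and angle between each of lever0, lever1, lever2, lever3's own z axis and vertical below 0.1 rad and z of lever1 in the frame of rack between 0.026 and 0.034 m and x of lever1 in the frame of rack between -0.02 and 0.02 m and y of lever1 in the frame of rack between -0.095 and 0.095 m and z of lever2 in the frame of rack between 0.026 and 0.034 m and x of lever2 in the frame of rack between -0.02 and 0.02 m and y of lever2 in the frame of rack between -0.095 and 0.095 m and z of lever3 in the frame of rack between 0.026 and 0.034 m and x of lever3 in the frame of rack between -0.02 and 0.02 m and y of lever3 in the frame of rack between -0.095 and 0.095 m), for 0.3 s.
3. the trigger is pressed while the gate is held open (value of joint trigger above 0.003 m and value of joint gate above 1.3 rad).
At the end, for the whole second after the job is handed in: The gate is shut (within 0.08 rad), and every lever present lies at rest in a cradle of the rack: hub on the shelf at the rack's -x side, eye on the rail, underside within 4 mm of cradle height, within 20 mm lengthwise of its place and 0.15 rad of the rack's x direction (value of joint gate below 0.08 rad and z of lever0 in the frame of rack between 0.026 and 0.034 m and x of lever0 in the frame of rack between -0.02 and 0.02 m and y of lever0 in the frame of rack between -0.095 and 0.095 m and angle between the x axis of each of lever0, lever1, lever2, lever3 and the x axis of rack, either way round below 0.15 rad and x of each of lever0_hub, lever1_hub, lever2_hub, lever3_hub in the frame of rack below -0.02 m and angle between each of lever0, lever1, lever2, lever3's own z axis and vertical below 0.1 rad and z of lever1 in the frame of rack between 0.026 and 0.034 m and x of lever1 in the frame of rack between -0.02 and 0.02 m and y of lever1 in the frame of rack between -0.095 and 0.095 m and z of lever2 in the frame of rack between 0.026 and 0.034 m and x of lever2 in the frame of rack between -0.02 and 0.02 m and y of lever2 in the frame of rack between -0.095 and 0.095 m and z of lever3 in the frame of rack between 0.026 and 0.034 m and x of lever3 in the frame of rack between -0.02 and 0.02 m and y of lever3 in the frame of rack between -0.095 and 0.095 m and linear speed of each of lever0, lever1, lever2, lever3 below 0.03 m/s); the robot touches nothing.
It fails at once if a lever is carried more than about 12 degrees off level ((height (world z) of lever0 above 0.065 m and (angle between lever0's own x axis and vertical below 1.35 rad or angle between lever0's own x axis and vertical above 1.79 rad)) or (height (world z) of lever1 above 0.065 m and (angle between lever1's own x axis and vertical below 1.35 rad or angle between lever1's own x axis and vertical above 1.79 rad)) or (height (world z) of lever2 above 0.065 m and (angle between lever2's own x axis and vertical below 1.35 rad or angle between lever2's own x axis and vertical above 1.79 rad)) or (height (world z) of lever3 above 0.065 m and (angle between lever3's own x axis and vertical below 1.35 rad or angle between lever3's own x axis and vertical above 1.79 rad))).
It fails at once if a lever is carried by a point more than 22 mm from its balance point ((height (world z) of lever0 above 0.065 m and contact force between the fingers and lever0 above 1 N and horizontal distance between the grasp point and lever0 above 0.022 m) or (height (world z) of lever1 above 0.065 m and contact force between the fingers and lever1 above 1 N and horizontal distance between the grasp point and lever1 above 0.022 m) or (height (world z) of lever2 above 0.065 m and contact force between the fingers and lever2 above 1 N and horizontal distance between the grasp point and lever2 above 0.022 m) or (height (world z) of lever3 above 0.065 m and contact force between the fingers and lever3 above 1 N and horizontal distance between the grasp point and lever3 above 0.022 m)).
It fails at once if the spraycan is moved more than 3 cm (distance of spraycan from where it was at the start of the episode above 0.03 m).
It fails at once if the wirebrush is moved more than 3 cm (distance of wirebrush from where it was at the start of the episode above 0.03 m).
It fails at once if the woodblock is moved more than 3 cm (distance of woodblock from where it was at the start of the episode above 0.03 m).
Of lever0, lever1, lever2, lever3 only 3 to 4 are there at a start; the rules pass over those that are not, and their reading is None.
At some moment in a run one of lever0, lever1, lever2, lever3 may be knocked a few centimetres aside while the robot is not near it.
It also fails if it takes over 210 s, if anything falls off the work surface, if the arm or the gripper's body presses on something with over 40 N, if the wrist force passes 120 N, or if a joint passes its speed limit or range.

ROBOT

A 7-joint arm with a two-finger parallel gripper is mounted at the origin on the work surface. World frame = base frame: x ahead of the robot, y to its left, z up, the work surface at z = 0. Lengths are in m, angles in degrees, forces in N, time in s.
With the tool pointing down it reaches from about 0.4 to 0.925 m from the base axis. Payload 5.6 kg.
Tool frame: the origin (TCP) lies at the very end of the fingers, on their centre line; the grasp point (between the pads) lies 19 mm behind it; z points along the fingers, x is the direction in which the jaws open and shut, and the axes are right-handed (so a half turn about z gives the same grasp; the last joint's range is limited). The gripper opens to 85 mm and grips with 20 to 120 N. Pads are 22 mm wide; open, the fingers measure 114 mm over their backs; the gripper's body (76 mm by 85 mm) begins 54 mm behind the grasp point. The pads swing forward as they close: fully open they stand 13 mm farther back than shut.
Start: joints at [71.792, 26.786, -0.665, 91.828, 0.344, 61.387, -3.226], TCP at [0.176, -0.626, 0.231] pointing down, gripper open.
Joint ranges: [-144.91, 144.91], [-17.63, 115.5], [-89.93, 88.59], [15.96, 139.68], [-74.01, 254.01], [8.47, 105.57], [-167.45, 167.45]. Speed limits (degrees/s): [147.25, 147.25, 180, 180, 180, 180, 180].

INTERFACE

Orientations are given as a 3x3 rotation matrix whose columns are the frame's x, y, z axes.
In Python, from rig import status, snapshot, finish_job gives the robot as it stands.
- The arm moves only by the tool send_rows, never from a script. Its argument "targets" is a list of rows, each a list of 3 entries, a list of its own where there are three numbers: the finger opening in m, from 0 to 0.0854, then the shift along the tool's x, y, z in m, then the turn about the tool's z in degrees. In form: [[claw, [tx, ty, tz], turn], ...]. A call has 1 to 20 rows; each row shifts and turns the pose as measured when the row begins, along the tool's axes as they then stand; what a row does not reach is not made up. A row lasts 1/10 s, in which the tool goes at most 50 mm and 8.59 degrees, less where a joint would pass 70% of its speed; a pose out of reach is approached as far as the arm can. A call with a gripper value outside its range is refused whole. The fingers move at their own pace and stop on an object; "grip_force" is the grip in N (left out, the last holds). Time passes only in rows, so rows that do not move let the fingers close. It gives the time, the measured TCP pose, the force and the opening at its end, in the units of the state.
- status.get_state(): the state, without advancing time (a new reading comes with each control period).
- snapshot(name): name is "scene" or "top"; returns a dict with "color" (420x560x3 uint8, red, green, blue), "vertical_fov" (degrees; the focal length in pixels is half the picture's height over the tangent of half this angle, whatever the lens; pixels are square), "cx", "cy" (the principal point, pixels), "dist_coeffs" ([k1, k2, p1, p2, k3] as OpenCV has them; the pictures are not rectified), "rvec" (rotation vector, rad) and "tvec" (3), from world to camera coordinates, as OpenCV has them. Camera axes: x right, y down, z forward; pixel columns grow to the right and rows downward; lengths in m; the calibration is good to about 2 mm. A picture is of the moment at which its call begins. There is no depth.
- finish_job(): hands the job in, once; it reports no verdict.
The state is a dict: "time_s": time; "joint_pos": joint angles; "joint_velocities": joint speeds; "tau": joint torques, N m; "tcp_pos": TCP position; "ee_rot": TCP orientation; "wrist_force": force on the tool from outside, world axes, zero at the start; "moment": the same for the moment, N m; "finger_gap": opening from 0.0 (shut) to 1.0 (fully open).
Only numpy, scipy, OpenCV 4.12 (cv2) and the standard library are available. Lean on these libraries where they do the work, as an engineer would, in place of code of your own. Each camera call takes 0.05 s, during which the arm holds its last target.

## Working session

There is one attempt and no reset: what is moved stays moved. The work goes in short steps, Python scripts to look and compute and a tool call to move; the robot and the scene stay as the last step left them, time stands still between calls to the robot, and variables do not carry over. Pictures are saved under pics/ and viewed, and the job is handed in when it is done.

Besides the shell and the picture viewer there is one more tool, called after "Request:" as a command line: name --argument value ..., lists and objects as JSON in quotes. send_rows: Moves the arm, as the interface text tells. Its arguments: {"type":"object","properties":{"targets":{"type":"array"},"grip_force":{"type":"number"}},"required":["targets"]}

```bash
ls; mkdir -p pics
cat > h.py <<'E'
import numpy as np, cv2
from rig import status, snapshot
def cam(s):
    h=s["color"].shape[0]; f=h/2/np.tan(np.radians(s["vertical_fov"])/2)
    K=np.array([[f,0,s["cx"]],[0,f,s["cy"]],[0,0,1]]); return K,np.array(s["dist_coeffs"],float),np.array(s["rvec"],float),np.array(s["tvec"],float)
def ray(s,uv,z):
    K,d,r,t=cam(s); R=cv2.Rodrigues(r)[0]
    p=cv2.undistortPoints(np.array(uv,float).reshape(-1,1,2),K,d).reshape(-1,2)
    D=np.c_[p,np.ones(len(p))]@R; C=-R.T@t
    return C+D*((z-C[2])/D[:,2])[:,None]
def proj(s,P):
    K,d,r,t=cam(s); return cv2.projectPoints(np.array(P,float).reshape(-1,3),r,t,K,d)[0].reshape(-1,2)
def save(s,n,box=None,k=1):
    im=s["color"][...,::-1]
    if box: x0,y0,x1,y1=box; im=im[y0:y1,x0:x1]
    if k!=1: im=cv2.resize(im,None,fx=k,fy=k,interpolation=cv2.INTER_CUBIC)
    cv2.imwrite("pics/"+n+".png",im)
E
python3 - <<'E'
from h import *
np.set_printoptions(precision=4,suppress=True)
for n in("scene","top"):
    s=snapshot(n); save(s,n+"0",k=1.42); K,d,r,t=cam(s); print(n,K,d,-cv2.Rodrigues(r)[0].T@t)
print(status.get_state())
E
```

```text
pics
scene [[392.5921   0.     277.5323]
 [  0.     392.5921 207.7055]
 [  0.       0.       1.    ]] [-0.1136  0.      0.      0.      0.    ] [ 1.229  -0.259   1.2348]
top [[486.1766   0.     285.4256]
 [  0.     486.1766 208.5799]
 [  0.       0.       1.    ]] [0.0167 0.     0.     0.     0.    ] [ 0.2619 -0.043   1.4505]
{'time_s': 0.1, 'joint_pos': array([71.7899, 26.8321, -0.6629, 91.8765,  0.3414, 61.3849, -3.2253]), 'joint_velocities': array([ 0.1233, -0.1237,  0.0128, -0.219 ,  0.0347, -0.0045, -0.0014]), 'tau': array([  0.0013, -53.352 ,   0.0215, -25.1963,   0.0114,   0.0043,
         0.    ]), 'tcp_pos': array([ 0.1762, -0.6251,  0.2304]), 'ee_rot': array([[ 0.2713, -0.9625, -0.0005],
       [-0.9625, -0.2713,  0.0015],
       [-0.0016,  0.0001, -1.    ]]), 'wrist_force': array([ 0.4167, -0.4092,  0.9552]), 'moment': array([-0.0011,  0.0311, -0.0156]), 'finger_gap': 0.9993235935324296}
```

View pics/scene0.png

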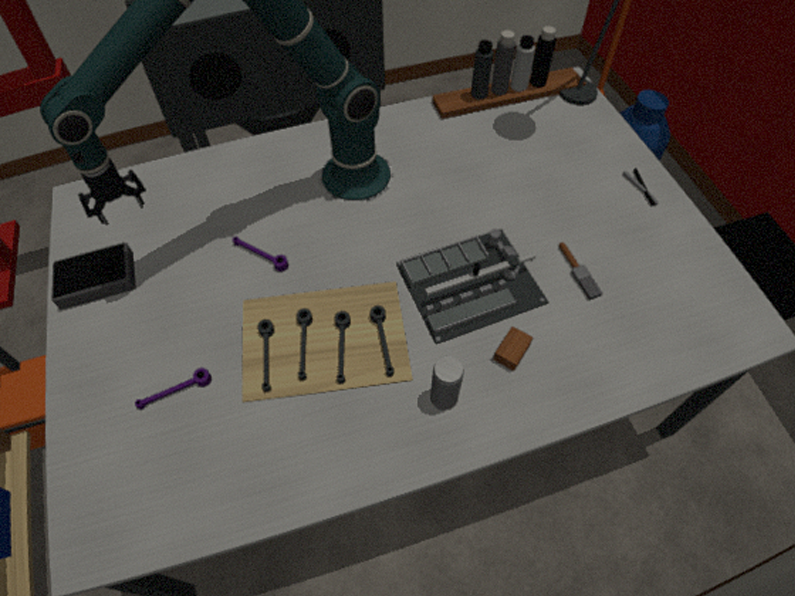

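View pics/top0.png

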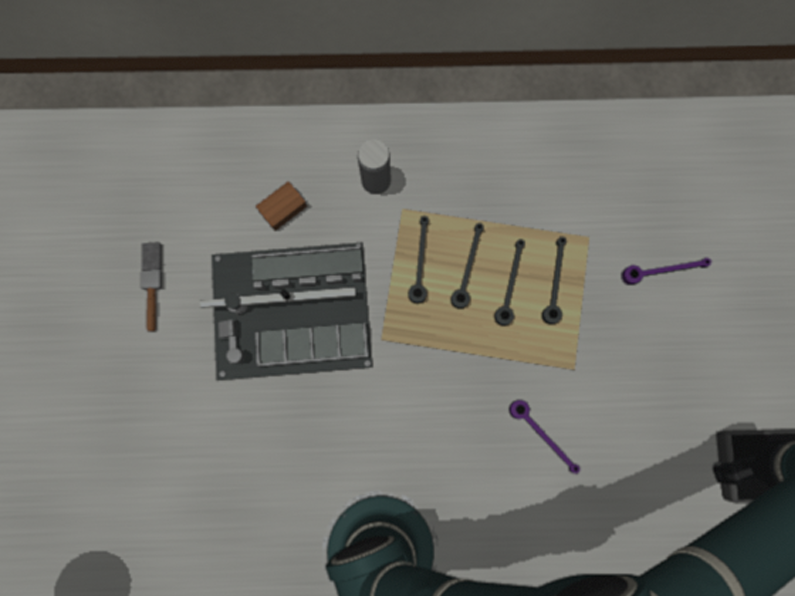

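Run:
```python
from h import *
s=snapshot("top"); save(s,"top1",(130,150,280,280),5.3); save(s,"top2",(260,140,420,270),5)
s=snapshot("scene"); save(s,"sc1",(270,150,400,250),6)
```

```text
(no output)
```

View pics/top1.png

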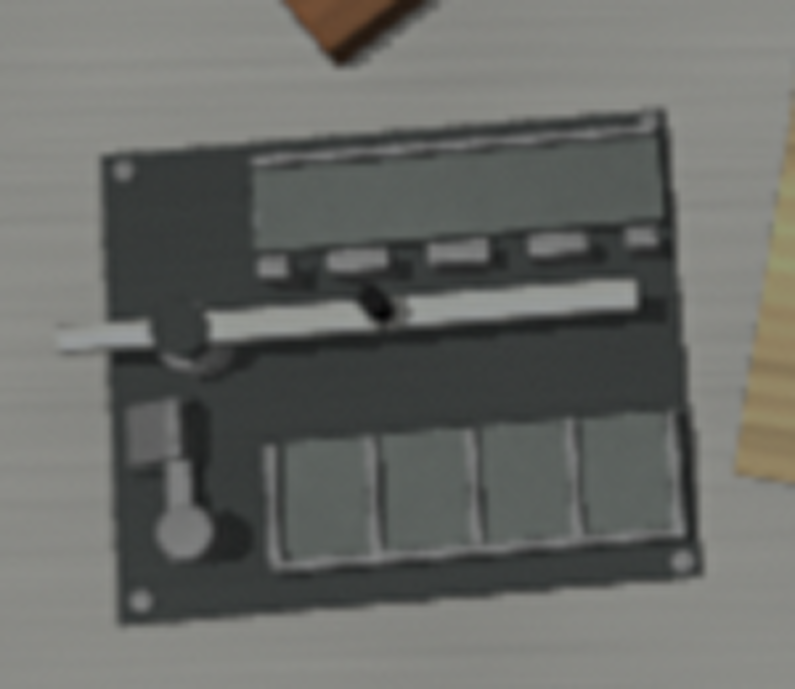

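View pics/top2.png

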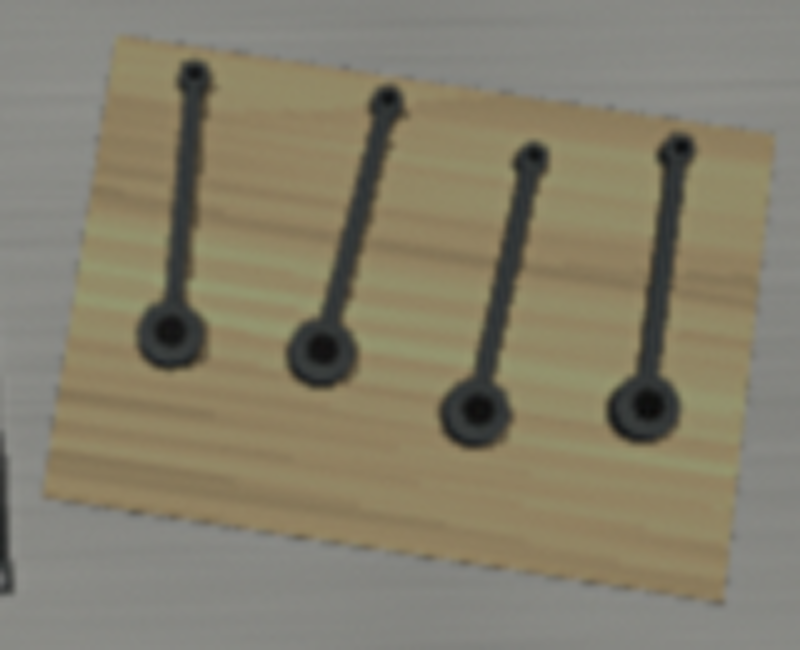

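View pics/sc1.png

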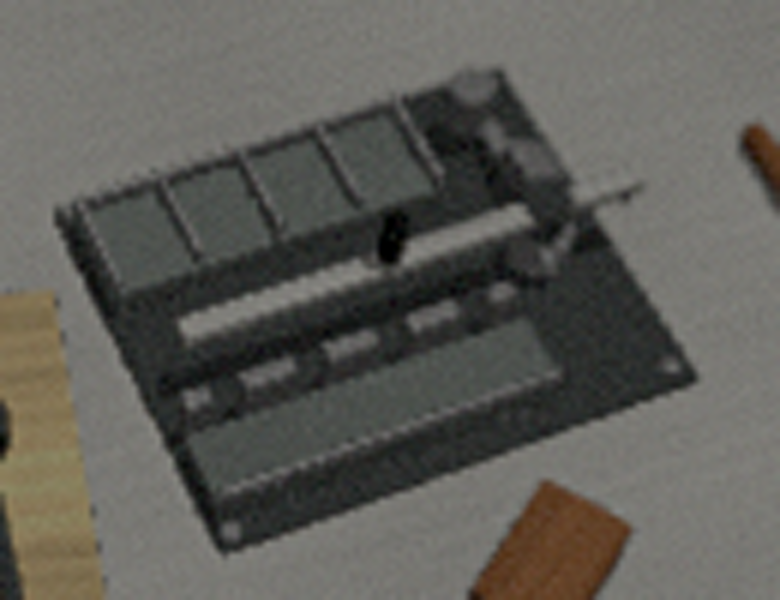

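```bash
cat > rackfit.py <<'E'
from h import *
from scipy.optimize import least_squares
np.set_printoptions(precision=4,suppress=True)
def full(uv,k,o): return (np.array(uv,float)+.5)/k-.5+np.array(o)
t=snapshot("top"); s=snapshot("scene")
T=[((357,260),(80,55,48)),((457,250),(80,0,48)),((557,244),(80,-55,48)),((255,248),(92,None,30)),((660,218),(92,None,30)),
 ((285,560),(-82,None,42)),((685,533),(-82,None,42)),((331,437),(-16,None,30)),((530,422),(-16,None,30))]
S=[((269,375),(80,-55,48)),((350,345),(80,0,48)),((432,317),(80,55,48))]
ct=[(102,155),(660,110),(702,575),(120,623)]; cs=[(500,72),(695,378),(228,552),(58,208)]
it=[(1,1),(1,-1),(-1,-1),(-1,1)]; isn=[(-1,1),(1,1),(1,-1),(-1,-1)]
def f(p,v=0):
    x,y,a,px,py=p; c,n=np.cos(a),np.sin(a); out=[]
    for cam_,L,k,o in((t,T,5.3,(130,150)),(s,S,6,(270,150))):
        for uv,q in L:
            P=ray(cam_,full(uv,k,o),q[2]/1000)[0][:2]-[x,y]; l=np.array([c*P[0]+n*P[1],-n*P[0]+c*P[1]])
            out.append(l[0]-q[0]/1000); out.append(0 if q[1] is None else l[1]-q[1]/1000)
    for cam_,C,I,k,o in((t,ct,it,5.3,(130,150)),(s,cs,isn,6,(270,150))):
        for uv,i in zip(C,I):
            P=ray(cam_,full(uv,k,o),.008)[0][:2]-[x,y]; l=np.array([c*P[0]+n*P[1],-n*P[0]+c*P[1]])
            out+=[l[0]-px-i[0]*.135,l[1]-py-i[1]*.1625]
    return np.array(out)
r=least_squares(f,[.4,.2,0,0,0],loss="soft_l1",f_scale=.003)
print(r.x,np.degrees(r.x[2])); print((f(r.x)*1000).reshape(-1,2).round(1))
np.save("rack.npy",r.x[:3])
x,y,a=r.x[:3]
def W(l): return [x+np.cos(a)*l[0]-np.sin(a)*l[1],y+np.sin(a)*l[0]+np.cos(a)*l[1]]
for yy in(-.0825,-.0275,.0275,.0825): print("cradle",W((0,yy)))
print("knob",W((.045,.040)),"pivot",W((.045,.15)))
print("pad top",ray(t,full((184,530),5.3,(130,150)),.06),"scene",ray(s,full((474,88),6,(270,150)),.06))
print("knobtop pix",proj(t,[W((.045,.040))+[.109],W((.045,.040))+[.069]]))
# levers
for h,e in(((171,333),(194,77)),((322,351),(387,102)),((478,410),(533,158)),((646,407),(680,148))):
    H=ray(t,full(h,5,(260,140)),.036)[0][:2];E=ray(t,full(e,5,(260,140)),.030)[0][:2]
    u=(E-H);L=np.hypot(*u);u/=L; print("lever",H,E,L,"bal",H+u*.046,"ang",np.degrees(np.arctan2(u[1],u[0])))
print(ray(t,[(263,118)],.16),ray(t,[(264,130)],0.))
E
python3 rackfit.py
```

```text
[0.4646 0.1365 0.06   0.0275 0.0429] 3.4366794738981428
[[-1.3  0.5]
 [-0.1  0.2]
 [-1.3 -0.2]
 [ 2.   0. ]
 [ 0.6  0. ]
 [-0.9  0. ]
 [-4.4  0. ]
 [-0.   0. ]
 [-0.8  0. ]
 [ 2.5  0.4]
 [ 1.2 -0.5]
 [ 1.5 -0.4]
 [-2.5 -1.9]
 [-1.8  3.4]
 [ 0.  -0.5]
 [ 0.5 -2.3]
 [ 5.5 -1.6]
 [-1.2 -2.5]
 [ 1.3  4.6]
 [ 0.3  4.4]]
cradle [np.float64(0.4695846308101312), np.float64(0.05418788736835825)]
cradle [np.float64(0.4662876331421928), np.float64(0.1090889784902805)]
cradle [np.float64(0.46299063547425445), np.float64(0.16399006961220275)]
cradle [np.float64(0.45969363780631606), np.float64(0.21889116073412498)]
knob [np.float64(0.5071603923767504), np.float64(0.17916513386822552)] pivot [np.float64(0.5005663970408736), np.float64(0.28896731611207)]
pad top [[0.3916 0.2863 0.06  ]] scene [[0.3948 0.2873 0.06  ]]
knobtop pix [[199.4469 205.8452]
 [201.7391 208.2961]]
lever [ 0.5133 -0.087 ] [ 0.6712 -0.1053] 0.15899574880964412 bal [ 0.559  -0.0923] ang -6.606597968667286
lever [ 0.5005 -0.1759] [ 0.6531 -0.2214] 0.1592549076247349 bal [ 0.5446 -0.189 ] ang -16.60569221785888
lever [ 0.4633 -0.2664] [ 0.6165 -0.3078] 0.1586857650225254 bal [ 0.5077 -0.2784] ang -15.138934423984425
lever [ 0.4629 -0.3654] [ 0.6207 -0.3967] 0.16091861898530038 bal [ 0.508  -0.3744] ang -11.21652944537988
[[ 0.7422 -0.0041  0.16  ]] [[ 0.7626 -0.0018  0.    ]]
```

```bash
cat > plan.py <<'E'
import sys
from h import *
np.set_printoptions(precision=4,suppress=True)
def go(*pts,phi=None):
    s=status.get_state(); R=np.array(s["ee_rot"]); p=np.array(s["tcp_pos"])
    f=np.degrees(np.arctan2(R[1,0],R[0,0])); print("t",s["time_s"],"tcp",p,"phi %.2f tilt %.3f gap %.3f F"%(f,R[2,2],s["finger_gap"]),s["wrist_force"],"j",s["joint_pos"])
    if phi is not None: print("turn",-(((phi-f)+180)%360-180)); f=phi
    c,n=np.cos(np.radians(f)),np.sin(np.radians(f)); A=np.array([[c,n,0],[n,-c,0],[0,0,-1]])
    for q in pts:
        d=A.T@(np.array(q)-p); print("to",np.array(q),"shift mm",(d*1000).round(1),"len",(np.linalg.norm(d)*1000).round()); p=np.array(q)
E
python3 -c "
from plan import *
go((.45,-.35,.23),(.5072,.1792,.16),(.5072,.1792,.076),phi=45)"
```

```text
t 0.3 tcp [ 0.1763 -0.6255  0.231 ] phi -74.26 tilt -1.000 gap 0.997 F [-0.2342  0.0492 -0.0139] j [71.7892 26.8022 -0.6626 91.8439  0.3429 61.3862 -3.2231]
turn -119.2564468652007
to [ 0.45 -0.35  0.23] shift mm [388.3  -1.2   1. ] len 388.0
to [0.5072 0.1792 0.16  ] shift mm [ 414.6 -333.8   70. ] len 537.0
to [0.5072 0.1792 0.076 ] shift mm [ 0.  0. 84.] len 84.0
```

Request:
send_rows --targets '[[0.06,[0,0,0],-8.5],[0.06,[0,0,0],-8.5],[0.06,[0,0,0],-8.5],[0.06,[0,0,0],-8.5],[0.06,[0,0,0],-8.5],[0.06,[0,0,0],-8.5],[0.06,[0,0,0],-8.5],[0.06,[0,0,0],-8.5],[0.06,[0,0,0],-8.5],[0.06,[0,0,0],-8.5],[0.06,[0,0,0],-8.5],[0.06,[0,0,0],-8.5],[0.06,[0,0,0],-8.5],[0.06,[0,0,0],-8.5]]'

```text
time_s: 1.7
tcp_pos: [0.1754, -0.6247, 0.2295]
ee_rot: [[0.691, 0.723, -0.002], [0.723, -0.691, 0.003], [0.0, -0.003, -1.0]]
wrist_force: [0.0, 0.7, -1.4]
finger_gap: 0.707
```

Request:
send_rows --targets '[[0.06,[0.035,0,0],0],[0.06,[0.04,0,0],0],[0.06,[0.04,0,0],0],[0.06,[0.04,0,0],0],[0.06,[0.04,0,0],0],[0.06,[0.04,0,0],0],[0.06,[0.04,0,0],0],[0.06,[0.04,0,0],0],[0.06,[0.04,0,0],0],[0.06,[0.033,0,0],0],[0.06,[0,0,0],0]]'

```text
time_s: 2.8
tcp_pos: [0.4502, -0.336, 0.2286]
ee_rot: [[0.694, 0.72, -0.001], [0.72, -0.694, 0.001], [-0.0, -0.002, -1.0]]
wrist_force: [-0.8, -0.2, -1.6]
finger_gap: 0.703
```

```bash
python3 -c "
from plan import *
go((.5072,.1792,.16),(.5072,.1792,.076),phi=45)"
```

```text
t 2.8 tcp [ 0.4502 -0.336   0.2286] phi 46.05 tilt -1.000 gap 0.703 F [-0.8219 -0.2288 -1.6116] j [ 60.124   22.6271 -33.7341 102.7783  14.4101  59.0193  66.967 ]
turn 1.047684648322786
to [0.5072 0.1792 0.16  ] shift mm [ 404.6 -324.    68.6] len 523.0
to [0.5072 0.1792 0.076 ] shift mm [ 0.  0. 84.] len 84.0
```

Request:
send_rows --targets '[[0.06,[0,0,0],1],[0.06,[0.034,-0.027,0.0055],0],[0.06,[0.034,-0.027,0.0055],0],[0.06,[0.034,-0.027,0.0055],0],[0.06,[0.034,-0.027,0.0055],0],[0.06,[0.034,-0.027,0.0055],0],[0.06,[0.034,-0.027,0.0055],0],[0.06,[0.034,-0.027,0.0055],0],[0.06,[0.034,-0.027,0.0055],0],[0.06,[0.034,-0.027,0.0055],0],[0.06,[0.034,-0.027,0.0055],0],[0.06,[0.034,-0.027,0.0055],0],[0.06,[0.031,-0.027,0.0055],0],[0.06,[0,0,0],0]]'

```text
time_s: 4.2
tcp_pos: [0.5201, 0.1735, 0.1574]
ee_rot: [[0.742, 0.671, 0.001], [0.671, -0.742, -0.008], [-0.005, 0.007, -1.0]]
wrist_force: [0.4, 0.8, -0.2]
finger_gap: 0.702
```

```bash
python3 -c "
from plan import *
go((.5072,.1792,.14),(.5072,.1792,.076),phi=45)
s=snapshot('top');save(s,'a1',(130,130,310,280),4.4)"
```

```text
t 4.2 tcp [0.5201 0.1735 0.1574] phi 42.11 tilt -1.000 gap 0.702 F [ 0.4414  0.8234 -0.2427] j [  8.4634  28.2146 -39.0035 107.8689  22.7966  51.9426   0.4893]
turn -2.8868340602809326
to [0.5072 0.1792 0.14  ] shift mm [ -5.  -13.1  17.4] len 22.0
to [0.5072 0.1792 0.076 ] shift mm [ 0.  0. 64.] len 64.0
```

View pics/a1.png

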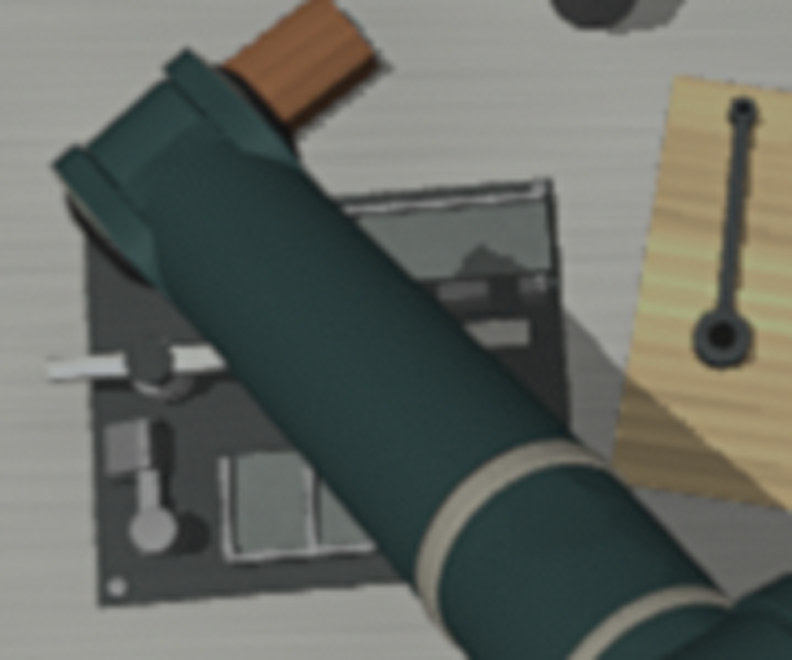

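Request:
send_rows --targets '[[0.06,[-0.005,-0.013,0.01],-2.9],[0.06,[0,0,0.008],0],[0.06,[0,0,0],0]]'

```text
time_s: 4.55
tcp_pos: [0.5075, 0.1708, 0.1371]
ee_rot: [[0.711, 0.703, -0.0], [0.703, -0.711, -0.015], [-0.01, 0.01, -1.0]]
wrist_force: [-0.0, -0.5, 0.1]
finger_gap: 0.703
```

```bash
python3 -c "
from plan import *
go((.5072,.1792,.077))"
```

```text
t 4.55 tcp [0.5075 0.1708 0.1371] phi 44.66 tilt -1.000 gap 0.703 F [-0.0192 -0.5102  0.0582] j [  8.1597  28.9327 -38.8355 110.2445  24.4972  49.5581   1.056 ]
to [0.5072 0.1792 0.077 ] shift mm [ 5.7 -6.2 60.1] len 61.0
```

Request:
send_rows --targets '[[0.06,[0.006,-0.006,0.01],0],[0.06,[0.0,0.0,0.015],0],[0.06,[0.0,0.0,0.015],0],[0.06,[0.0,0.0,0.01],0],[0.06,[0,0,0],0]]'

```text
time_s: 5.05
tcp_pos: [0.5078, 0.1754, 0.0817]
ee_rot: [[0.715, 0.699, -0.001], [0.699, -0.715, -0.016], [-0.013, 0.011, -1.0]]
wrist_force: [0.2, -0.4, -0.2]
finger_gap: 0.704
```

```bash
python3 -c "
from plan import *
go((.5072,.1792,.077))
s=snapshot('scene');save(s,'a2',(270,130,400,250),5)"
```

```text
t 5.05 tcp [0.5078 0.1754 0.0817] phi 44.34 tilt -1.000 gap 0.704 F [ 0.196  -0.4174 -0.1884] j [  4.8018  33.6216 -35.5125 111.7044  28.7507  44.1358  -3.2394]
to [0.5072 0.1792 0.077 ] shift mm [ 2.2 -3.1  4.7] len 6.0
```

View pics/a2.png

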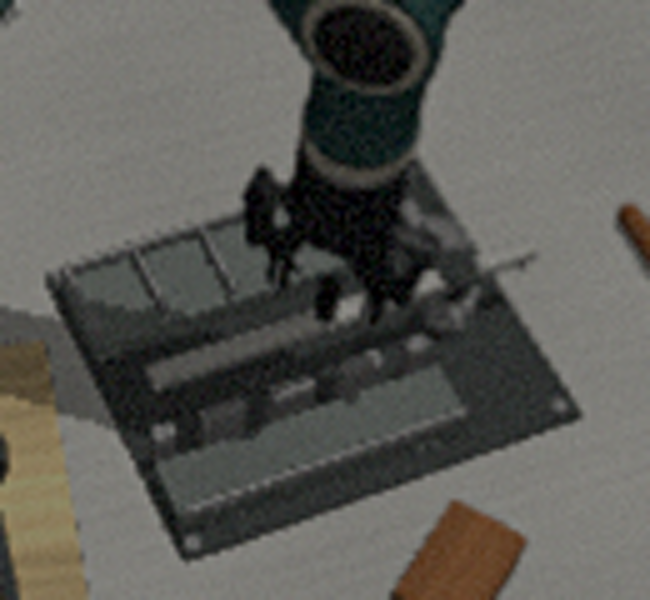

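Request:
send_rows --grip_force 40 --targets '[[0.05,[0.003,-0.004,0.005],0],[0.03,[0,-0.001,0],0],[0.01,[0,0,0],0],[0.01,[0,0,0],0],[0.01,[0,0,0],0],[0.01,[0,0,0],0]]'

```text
time_s: 5.7
tcp_pos: [0.5064, 0.1814, 0.0776]
ee_rot: [[0.715, 0.699, -0.001], [0.699, -0.715, -0.017], [-0.012, 0.012, -1.0]]
wrist_force: [-2.3, 0.1, -2.0]
finger_gap: 0.176
```

```bash
python3 -c "
from plan import *
import math
x,y,a=np.load('rack.npy'); C=np.array([x+math.cos(a)*.045-math.sin(a)*.15,y+math.sin(a)*.045+math.cos(a)*.15])
print(C)
s=status.get_state();p=s['tcp_pos'][:2]-C;print(np.hypot(*p),np.degrees(np.arctan2(p[1],p[0])-a)+90)
r=.11
P=[(*(C+r*np.array([math.sin(a+g),-math.cos(a+g)])),.077) for g in np.arange(.158,1.6,.158)]
go(*P)"
```

```text
[0.5006 0.289 ]
0.10771220543886666 -0.33742187283523606
t 5.7 tcp [0.5064 0.1814 0.0776] phi 44.32 tilt -1.000 gap 0.176 F [-2.2554  0.1052 -1.9648] j [  3.8952  34.0051 -35.2415 111.741   29.1466  43.7433  -4.2402]
to [0.5244 0.1816 0.077 ] shift mm [13.  12.4  0.6] len 18.0
to [0.541  0.1867 0.077 ] shift mm [15.4  8.   0. ] len 17.0
to [0.5566 0.1943 0.077 ] shift mm [16.5  5.4  0. ] len 17.0
to [0.5708 0.2043 0.077 ] shift mm [17.1  2.8  0. ] len 17.0
to [0.5832 0.2164 0.077 ] shift mm [17.4  0.   0. ] len 17.0
to [0.5936 0.2303 0.077 ] shift mm [17.2 -2.7  0. ] len 17.0
to [0.6017 0.2456 0.077 ] shift mm [16.5 -5.4  0. ] len 17.0
to [0.6072 0.2621 0.077 ] shift mm [15.5 -7.9  0. ] len 17.0
to [0.6101 0.2792 0.077 ] shift mm [ 14.  -10.2   0. ] len 17.0
to [0.6103 0.2966 0.077 ] shift mm [ 12.3 -12.3   0. ] len 17.0
```

Request:
send_rows --targets '[[0.01,[0.006,0.006,0],0],[0.01,[0.007,0.0055,0],0],[0.01,[0.008,0.004,0],0],[0.01,[0.008,0.004,0],0],[0.01,[0.008,0.003,0],0],[0.01,[0.0085,0.0025,0],0],[0.01,[0.0085,0.0015,0],0],[0.01,[0.0085,0.001,0],0]]'

```text
time_s: 6.5
tcp_pos: [0.5731, 0.2039, 0.0774]
ee_rot: [[0.714, 0.7, -0.005], [0.7, -0.714, -0.024], [-0.02, 0.013, -1.0]]
wrist_force: [-4.5, -1.4, 3.2]
finger_gap: 0.172
```

```bash
cat > arc.py <<'E'
from plan import *
import math
x,y,a=np.load('rack.npy'); C=np.array([x+math.cos(a)*.045-math.sin(a)*.15,y+math.sin(a)*.045+math.cos(a)*.15])
s=status.get_state();p=s['tcp_pos'][:2]-C;g0=np.arctan2(p[1],p[0])-a+np.pi/2;print("r",np.hypot(*p),"gate",g0)
r=.11
go(*[(*(C+r*np.array([math.sin(a+g),-math.cos(a+g)])),.077) for g in np.linspace(g0,1.59,8)[1:]])
E
python3 arc.py
```

```text
r 0.11178326631618396 gate 0.6460121575067752
t 6.5 tcp [0.5731 0.2039 0.0774] phi 44.41 tilt -1.000 gap 0.172 F [-4.525  -1.4322  3.2491] j [  1.5476  39.3798 -34.0745 101.5505  29.5633  49.1351  -2.3352]
to [0.5825 0.2156 0.077 ] shift mm [14.9 -1.8  0.4] len 15.0
to [0.5917 0.2273 0.077 ] shift mm [14.7 -2.   0. ] len 15.0
to [0.5991 0.2401 0.077 ] shift mm [14.3 -3.9  0. ] len 15.0
to [0.6048 0.2538 0.077 ] shift mm [13.6 -5.8  0. ] len 15.0
to [0.6086 0.2681 0.077 ] shift mm [12.7 -7.6  0. ] len 15.0
to [0.6104 0.2828 0.077 ] shift mm [11.6 -9.2  0. ] len 15.0
to [0.6102 0.2977 0.077 ] shift mm [ 10.2 -10.7   0. ] len 15.0
```

Request:
send_rows --targets '[[0.01,[0.0075,-0.001,0],0],[0.01,[0.0075,-0.001,0],0],[0.01,[0.0075,-0.001,0],0],[0.01,[0.0075,-0.001,0],0],[0.01,[0.0075,-0.002,0],0],[0.01,[0.007,-0.002,0],0],[0.01,[0.007,-0.003,0],0],[0.01,[0.007,-0.003,0],0],[0.01,[0.0065,-0.004,0],0],[0.01,[0.0065,-0.004,0],0]]'

```text
time_s: 7.5
tcp_pos: [0.6137, 0.2641, 0.0773]
ee_rot: [[0.718, 0.696, -0.012], [0.695, -0.718, -0.041], [-0.037, 0.021, -0.999]]
wrist_force: [-9.1, -7.4, 8.5]
finger_gap: 0.173
```

```bash
python3 arc.py
```

```text
r 0.11580126860043803 gate 1.2947875146318442
t 7.5 tcp [0.6137 0.2641 0.0773] phi 44.07 tilt -0.999 gap 0.173 F [-9.0873 -7.4029  8.5073] j [ -4.8457  44.2302 -32.9174  91.8175  29.8341  54.7821  -4.6947]
to [0.6089 0.2699 0.077 ] shift mm [ 0.6 -7.5  0.3] len 8.0
to [0.6096 0.2745 0.077 ] shift mm [ 3.7 -2.8  0. ] len 5.0
to [0.6101 0.2791 0.077 ] shift mm [ 3.6 -3.   0. ] len 5.0
to [0.6104 0.2838 0.077 ] shift mm [ 3.4 -3.1  0. ] len 5.0
to [0.6106 0.2884 0.077 ] shift mm [ 3.3 -3.2  0. ] len 5.0
to [0.6105 0.293  0.077 ] shift mm [ 3.2 -3.4  0. ] len 5.0
to [0.6102 0.2977 0.077 ] shift mm [ 3.  -3.5  0. ] len 5.0
```

Request:
send_rows --targets '[[0.01,[-0.001,-0.006,0],0],[0.01,[0.003,-0.006,0],0],[0.01,[0.004,-0.006,0],0],[0.01,[0.004,-0.006,0],0],[0.01,[0.004,-0.006,0],0]]'

```text
time_s: 8.0
tcp_pos: [0.6166, 0.2832, 0.0775]
ee_rot: [[0.726, 0.688, 0.004], [0.687, -0.725, -0.057], [-0.037, 0.044, -0.998]]
wrist_force: [-3.8, -8.6, 6.1]
finger_gap: 0.171
```

```bash
python3 arc.py
```

```text
r 0.11620848482127699 gate 1.4607565625257268
t 8.0 tcp [0.6166 0.2832 0.0775] phi 43.41 tilt -0.998 gap 0.171 F [-3.8412 -8.6189  6.0866] j [ -7.5309  44.6538 -32.0231  90.5255  30.6346  55.334   -7.3416]
to [0.6105 0.2855 0.077 ] shift mm [-2.8 -5.9  0.5] len 7.0
to [0.6106 0.2875 0.077 ] shift mm [ 1.4 -1.4  0. ] len 2.0
to [0.6106 0.2896 0.077 ] shift mm [ 1.4 -1.5  0. ] len 2.0
to [0.6105 0.2916 0.077 ] shift mm [ 1.4 -1.5  0. ] len 2.0
to [0.6105 0.2936 0.077 ] shift mm [ 1.3 -1.5  0. ] len 2.0
to [0.6104 0.2956 0.077 ] shift mm [ 1.3 -1.5  0. ] len 2.0
to [0.6102 0.2977 0.077 ] shift mm [ 1.3 -1.6  0. ] len 2.0
```

Request:
send_rows --targets '[[0.01,[0.003,-0.007,0],0],[0.01,[0.004,-0.007,0],0],[0.01,[0.004,-0.007,0],0],[0.01,[0.004,-0.007,0],0]]'

```text
time_s: 8.4
tcp_pos: [0.6167, 0.2932, 0.0776]
ee_rot: [[0.735, 0.678, 0.006], [0.675, -0.732, -0.091], [-0.057, 0.071, -0.996]]
wrist_force: [-7.8, -21.7, 15.6]
finger_gap: 0.171
```

```bash
python3 arc.py | head -3; python3 -c "
from h import *
s=snapshot('scene');save(s,'a3',(270,130,430,250),5)"
```

```text
r 0.116237249001741 gate 1.5474210097146714
t 8.4 tcp [0.6167 0.2932 0.0776] phi 42.57 tilt -0.996 gap 0.171 F [ -7.8103 -21.694   15.6142] j [ -9.9965  45.1204 -30.947   89.1888  31.3693  57.147   -9.6736]
to [0.6105 0.2937 0.077 ] shift mm [-4.3 -4.6  0.6] len 6.0
```

View pics/a3.png

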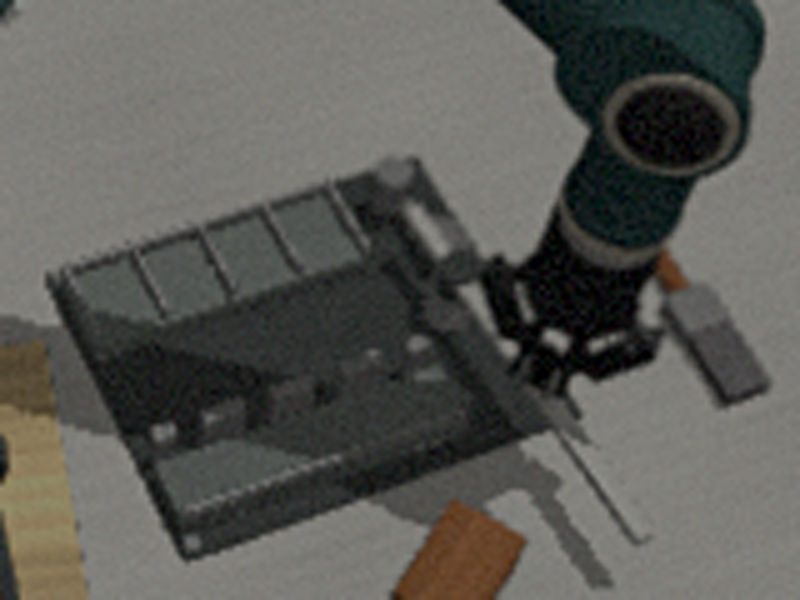

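Request:
send_rows --targets '[[0.01,[-0.002,0.002,0],0],[0.05,[0,0,0],0],[0.05,[0,0,0],0],[0.05,[0,0,0],0],[0.05,[0,0,-0.01],0]]'

```text
time_s: 8.95
tcp_pos: [0.6202, 0.2863, 0.0867]
ee_rot: [[0.74, 0.673, 0.007], [0.67, -0.736, -0.098], [-0.061, 0.077, -0.995]]
wrist_force: [0.4, -0.8, 0.3]
finger_gap: 0.583
```

```bash
python3 arc.py | head -2; python3 -c "
from h import *
s=snapshot('scene');save(s,'a4',(270,130,430,250),5)"
```

```text
r 0.11968151882719108 gate 1.48852009247103
t 8.95 tcp [0.6202 0.2863 0.0867] phi 42.16 tilt -0.995 gap 0.583 F [ 0.3508 -0.7508  0.2952] j [ -9.587   44.4891 -30.8715  88.88    31.0657  58.1091  -9.2514]
```

View pics/a4.png

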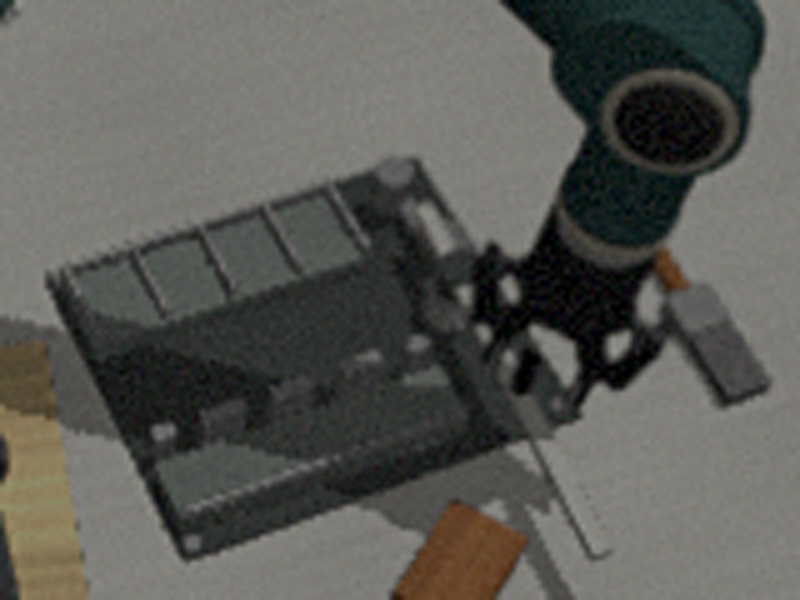

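Request:
send_rows --targets '[[0.05,[0,0,-0.02],0],[0.05,[0,0,-0.03],0],[0.05,[0,0,-0.03],0],[0.05,[0,0,0],0],[0.03,[0,0,0],-8.5],[0.03,[0,0,0],-8.5],[0.03,[0,0,0],-8.5],[0.03,[0,0,0],-8.5],[0.03,[0,0,0],-8.5],[0.03,[0,0,0],-8.5],[0.03,[0,0,0],0]]'

```text
time_s: 10.1
tcp_pos: [0.6219, 0.3054, 0.1793]
ee_rot: [[-0.076, 0.997, 0.022], [0.994, 0.077, -0.083], [-0.085, 0.015, -0.996]]
wrist_force: [-0.0, -0.1, 0.0]
finger_gap: 0.352
```

```bash
cat >> plan.py <<'E'
x0,y0,a0=np.load('rack.npy')
def W(lx,ly,z): return (x0+np.cos(a0)*lx-np.sin(a0)*ly,y0+np.sin(a0)*lx+np.cos(a0)*ly,z)
def go3(*pts):
    # exact tool-frame shifts with the full measured rotation
    s=status.get_state(); R=np.array(s["ee_rot"]); p=np.array(s["tcp_pos"])
    print("t %.2f"%s["time_s"],"tcp",p,"phi %.2f"%np.degrees(np.arctan2(R[1,0],R[0,0])),"zax",R[:,2],"gap %.3f"%s["finger_gap"],"F",s["wrist_force"])
    for q in pts:
        d=R.T@(np.array(q)-p); print("to",np.array(q),"mm",(d*1000).round(1)); p=np.array(q)
E
python3 -c "
from plan import *
go3(W(-.04,0,.15),W(-.04,0,.06),W(-.04,0,.033))"
```

```text
t 10.10 tcp [0.6219 0.3054 0.1793] phi 94.36 zax [ 0.0218 -0.0831 -0.9963] gap 0.352 F [-0.0314 -0.1364  0.0414]
to [0.4247 0.1341 0.15  ] mm [-152.7 -210.3   39.2]
to [0.4247 0.1341 0.06  ] mm [ 7.6 -1.4 89.7]
to [0.4247 0.1341 0.033 ] mm [ 2.3 -0.4 26.9]
```

Request:
send_rows --targets '[[0.03,[-0.015,-0.021,0.004],0],[0.03,[-0.015,-0.021,0.004],0],[0.03,[-0.015,-0.021,0.004],0],[0.03,[-0.015,-0.021,0.004],0],[0.03,[-0.015,-0.021,0.004],0],[0.03,[-0.015,-0.021,0.004],0],[0.03,[-0.015,-0.021,0.004],0],[0.03,[-0.015,-0.021,0.004],0],[0.03,[-0.015,-0.021,0.004],0],[0.03,[-0.015,-0.021,0.004],0],[0.03,[0,0,0],0],[0.03,[0,0,0],0]]'

```text
time_s: 11.3
tcp_pos: [0.4151, 0.1385, 0.1474]
ee_rot: [[-0.032, 0.999, 0.029], [0.996, 0.034, -0.077], [-0.078, 0.026, -0.997]]
wrist_force: [0.1, -0.2, 0.2]
finger_gap: 0.349
```

```bash
python3 -c "
from plan import *
go3(W(-.04,0,.06),W(-.04,0,.033))"
```

```text
t 11.30 tcp [0.4151 0.1385 0.1474] phi 91.81 zax [ 0.0286 -0.0775 -0.9966] gap 0.349 F [ 0.0781 -0.2446  0.244 ]
to [0.4247 0.1341 0.06  ] mm [ 2.2  7.2 87.7]
to [0.4247 0.1341 0.033 ] mm [ 2.1 -0.7 26.9]
```

Request:
send_rows --targets '[[0.03,[0.001,0.002,0.02],-0.5],[0.03,[0.001,0.002,0.02],-0.5],[0.03,[0,0.002,0.02],-0.5],[0.03,[0,0.001,0.02],0],[0.03,[0,0,0.008],0],[0.03,[0,0,0],0]]'

```text
time_s: 11.9
tcp_pos: [0.4327, 0.1401, 0.0592]
ee_rot: [[-0.049, 0.998, 0.039], [0.996, 0.051, -0.071], [-0.073, 0.035, -0.997]]
wrist_force: [0.1, 0.7, -0.3]
finger_gap: 0.354
```

```bash
python3 -c "
from plan import *
go3(W(-.04,0,.033))
s=snapshot('scene');save(s,'a5',(270,130,430,250),5)"
```

```text
t 11.90 tcp [0.4327 0.1401 0.0592] phi 92.79 zax [ 0.0387 -0.0712 -0.9967] gap 0.354 F [ 0.0727  0.7127 -0.2967]
to [0.4247 0.1341 0.033 ] mm [-3.6 -9.2 26.2]
```

View pics/a5.png

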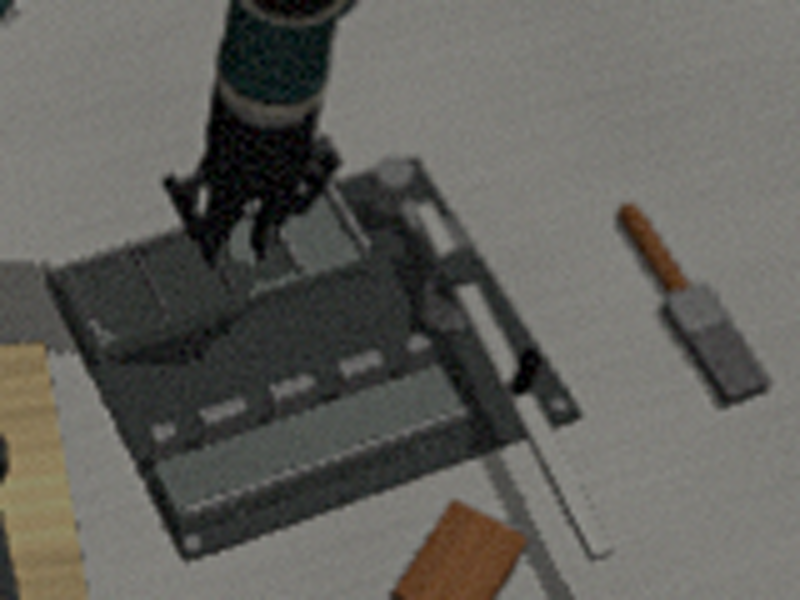

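Request:
send_rows --targets '[[0.03,[-0.002,-0.004,0.01],0],[0.03,[-0.002,-0.004,0.008],0],[0.03,[0,-0.001,0.004],0],[0.03,[0,0,0],0]]'

```text
time_s: 12.35
tcp_pos: [0.4258, 0.1346, 0.038]
ee_rot: [[-0.048, 0.998, 0.043], [0.996, 0.051, -0.07], [-0.072, 0.04, -0.997]]
wrist_force: [0.5, 0.2, 0.7]
finger_gap: 0.349
```

```bash
python3 -c "
from plan import *
go3(W(-.04,0,.033))"
```

```text
t 12.35 tcp [0.4258 0.1346 0.038 ] phi 92.74 zax [ 0.0434 -0.0698 -0.9966] gap 0.349 F [0.4505 0.1948 0.6744]
to [0.4247 0.1341 0.033 ] mm [-0.  -1.3  4.9]
```

Now close gently on the divider so the pads square the tool up.

Request:
send_rows --grip_force 60 --targets '[[0.03,[0,-0.001,0.004],0],[0.002,[0,0,0],0],[0.002,[0,0,0],0],[0.002,[0,0,0],0],[0.002,[0,0,0],0],[0.002,[0,0,0],0],[0.002,[0,0,0],0],[0.002,[0,0,0],0],[0.002,[0,0,0],0]]'

```text
time_s: 13.25
tcp_pos: [0.4254, 0.1333, 0.0343]
ee_rot: [[-0.048, 0.998, 0.044], [0.996, 0.051, -0.072], [-0.074, 0.041, -0.996]]
wrist_force: [-0.4, -0.5, -0.7]
finger_gap: 0.038
```

```bash
python3 -c "
from plan import *
go3(W(-.04,0,.033)); print(status.get_state()['moment'])"
```

```text
t 13.25 tcp [0.4254 0.1333 0.0343] phi 92.77 zax [ 0.0445 -0.0717 -0.9964] gap 0.038 F [-0.4392 -0.5183 -0.7408]
to [0.4247 0.1341 0.033 ] mm [ 0.9 -0.7  1.2]
[0.1226 0.0859 0.1368]
```

Request:
send_rows --targets '[[0.002,[-0.006,0.004,0],0],[0.002,[-0.006,0.004,0],0],[0.002,[-0.006,0.004,0],0]]'

```text
time_s: 13.55
tcp_pos: [0.4254, 0.1332, 0.0342]
ee_rot: [[-0.062, 0.998, 0.03], [0.997, 0.063, -0.044], [-0.046, 0.027, -0.999]]
wrist_force: [-12.7, 13.5, 1.1]
finger_gap: 0.039
```

```bash
python3 -c "
from plan import *
go3(W(-.04,0,.033)); print(status.get_state()['moment'])"
```

```text
t 13.55 tcp [0.4254 0.1332 0.0342] phi 93.55 zax [ 0.0303 -0.0438 -0.9986] gap 0.039 F [-12.7228  13.5469   1.0922]
to [0.4247 0.1341 0.033 ] mm [ 1.  -0.7  1.2]
[ 3.0383  2.6322 -0.0533]
```

Works well; continue in proportion.

Request:
send_rows --targets '[[0.002,[-0.006,0.004,0],0],[0.002,[-0.006,0.004,0],0],[0.002,[-0.006,0.004,0],0],[0.002,[-0.002,0.002,0],0],[0.002,[0,0,0],0],[0.002,[0,0,0],0]]'

```text
time_s: 14.15
tcp_pos: [0.4253, 0.1335, 0.0342]
ee_rot: [[-0.076, 0.997, 0.012], [0.997, 0.076, -0.015], [-0.016, 0.011, -1.0]]
wrist_force: [-2.8, 0.7, -1.0]
finger_gap: 0.031
```

```bash
python3 -c "
from plan import *
go3(W(-.04,0,.033)); print(status.get_state()['moment'])"
```

```text
t 14.15 tcp [0.4253 0.1335 0.0342] phi 94.35 zax [ 0.0124 -0.015  -0.9998] gap 0.031 F [-2.7855  0.6653 -1.0005]
to [0.4247 0.1341 0.033 ] mm [ 0.7 -0.5  1.2]
[ 0.1909  0.13   -0.284 ]
```

Request:
send_rows --targets '[[0.002,[-0.005,0.004,0],0],[0.002,[-0.005,0.004,0],0],[0.002,[-0.003,0.002,0],0],[0.002,[0,0,0],0],[0.002,[0,0,0],0],[0.002,[0,0,0],0],[0.03,[0,0,0],0],[0.03,[0,0,0],0],[0.03,[0,0,-0.02],0],[0.03,[0,0,-0.03],0],[0.03,[0,0,-0.03],0],[0.03,[0,0,-0.03],0],[0.03,[0,0,0],0]]'

```text
time_s: 15.45
tcp_pos: [0.4283, 0.1309, 0.148]
ee_rot: [[-0.082, 0.997, 0.001], [0.997, 0.082, -0.001], [-0.001, 0.001, -1.0]]
wrist_force: [0.4, 0.5, -1.1]
finger_gap: 0.355
```

```bash
python3 -c "
from plan import *
go3(W(-.04,0,.033)); print(status.get_state()['joint_pos'])
s=snapshot('top');save(s,'a6',k=1.42)"
```

```text
t 15.45 tcp [0.4283 0.1309 0.148 ] phi 94.71 zax [ 0.001  -0.0008 -1.    ] gap 0.355 F [ 0.3564  0.4986 -1.1142]
to [0.4247 0.1341 0.033 ] mm [  3.7  -3.4 115. ]
[ 25.7405  24.9022 -55.6841 120.7582  27.9548  48.0893  47.9072]
```

View pics/a6.png

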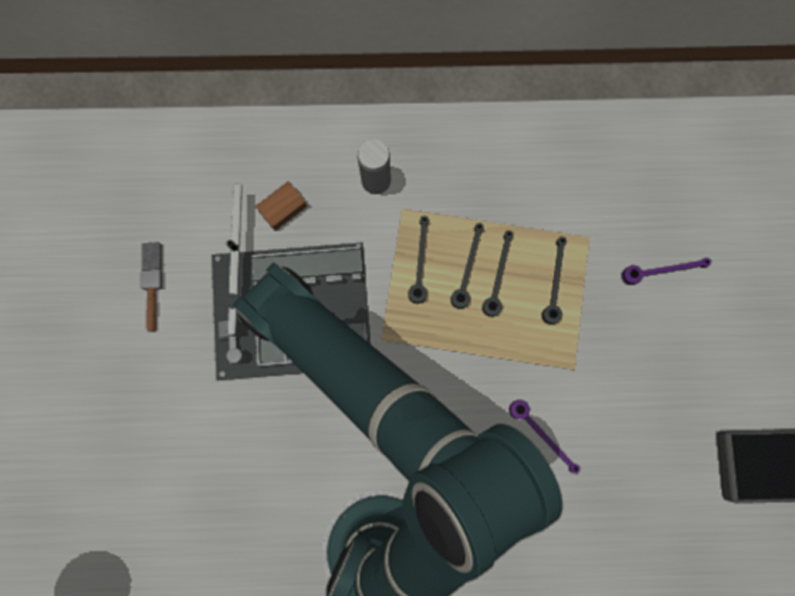

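Run:
```python
from h import *
s=snapshot("top"); save(s,"top3",(265,140,425,260),5)
```

```text
(no output)
```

View pics/top3.png

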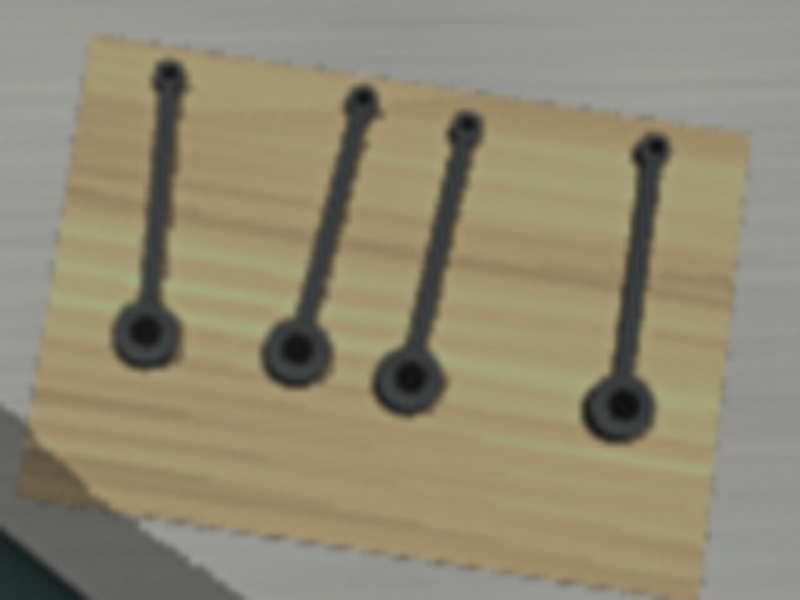

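```bash
cat > lev.py <<'E'
from plan import *
def lev(h,e,o,k=5,v="top",s=None):
    s=s or snapshot(v); F=lambda q:(np.array(q,float)+.5)/k-.5+np.array(o)
    H=ray(s,F(h),.036)[0][:2];E=ray(s,F(e),.030)[0][:2];u=E-H;L=np.hypot(*u);u/=L
    a=np.degrees(np.arctan2(u[1],u[0]));print("hub",H,"L %.4f"%L,"bal",H+u*.046,"ang %.2f phi %.2f"%(a,a+90));return H+u*.046,a+90
E
python3 - <<'E'
from lev import *
s=snapshot("top")
for h,e in (((146,333),(169,76)),((297,350),(362,101)),((410,378),(466,129)),((622,405),(654,148))):
    b,p=lev(h,e,(265,140),s=s)
go((.45,.0,.15),(.559,-.092,.12),(.559,-.092,.04),(.559,-.092,.009),phi=83.4)
s=snapshot("scene"); save(s,"sc3",(165,190,305,290),5.6)
E
```

```text
hub [ 0.5133 -0.087 ] L 0.1596 bal [ 0.559  -0.0923] ang -6.59 phi 83.41
hub [ 0.5011 -0.1759] L 0.1593 bal [ 0.5452 -0.1891] ang -16.60 phi 73.40
hub [ 0.4829 -0.242 ] L 0.1576 bal [ 0.5273 -0.2541] ang -15.26 phi 74.74
hub [ 0.464  -0.3661] L 0.1595 bal [ 0.5092 -0.3747] ang -10.85 phi 79.15
t 15.6 tcp [0.4258 0.1297 0.1446] phi 94.69 tilt -1.000 gap 0.352 F [ 0.33   -0.8142 -0.3555] j [ 25.5795  25.1754 -55.4334 120.9959  28.0481  48.0105  47.8099]
turn 11.293666358375106
to [0.45 0.   0.15] shift mm [-126.    39.    -5.4] len 132.0
to [ 0.559 -0.092  0.12 ] shift mm [-78.9 118.9  30. ] len 146.0
to [ 0.559 -0.092  0.04 ] shift mm [ 0.  0. 80.] len 80.0
to [ 0.559 -0.092  0.009] shift mm [ 0.  0. 31.] len 31.0
```

View pics/sc3.png

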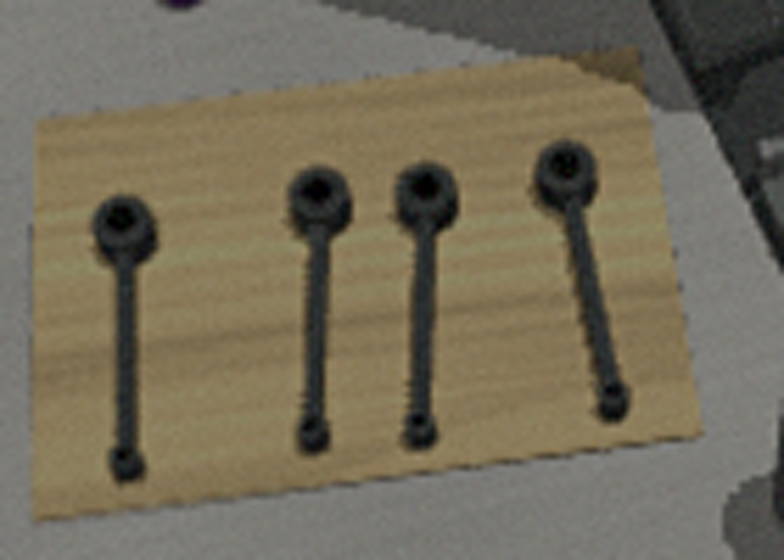

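Run:
```python
from lev import *
s=snapshot("scene")
for h,e in (((566,162),(612,393)),((427,184),(420,424)),((320,188),(315,428)),((121,219),(127,458))): lev(h,e,(165,190),k=5.6,s=s)
```

```text
hub [ 0.5135 -0.0848] L 0.1627 bal [ 0.5591 -0.0908] ang -7.41 phi 82.59
hub [ 0.5012 -0.1737] L 0.1642 bal [ 0.5452 -0.187 ] ang -16.90 phi 73.10
hub [ 0.4824 -0.2394] L 0.1644 bal [ 0.5269 -0.2514] ang -15.10 phi 74.90
hub [ 0.4647 -0.3657] L 0.1632 bal [ 0.51   -0.3738] ang -10.24 phi 79.76
```

Request:
send_rows --targets '[[0.035,[-0.02,0.006,-0.001],0],[0.035,[-0.02,0.006,-0.001],0],[0.035,[-0.02,0.006,-0.001],0],[0.035,[-0.02,0.006,-0.001],0],[0.035,[-0.02,0.006,-0.001],0],[0.035,[-0.02,0.006,-0.001],0],[0.035,[-0.013,0.017,0],4],[0.035,[-0.013,0.02,0],4],[0.035,[-0.013,0.02,0],3],[0.035,[-0.013,0.02,0],0],[0.035,[-0.013,0.02,0],0],[0.035,[-0.013,0.02,0],0],[0.035,[0,0,0],0]]'

```text
time_s: 17.0
tcp_pos: [0.5813, -0.0771, 0.1304]
ee_rot: [[0.108, 0.994, -0.036], [0.994, -0.108, 0.0], [-0.004, -0.035, -0.999]]
wrist_force: [-1.0, -0.2, 0.2]
finger_gap: 0.411
```

```bash
python3 -c "
from plan import *
go((.559,-.092,.08),(.559,-.092,.009),phi=83.4);go3()"
```

```text
t 17.0 tcp [ 0.5813 -0.0771  0.1304] phi 83.80 tilt -0.999 gap 0.411 F [-0.9578 -0.1965  0.1572] j [ 37.3357  37.4853 -45.5136 101.7953  31.2717  56.4635  62.6758]
turn 0.4038126853171775
to [ 0.559 -0.092  0.08 ] shift mm [-17.4 -20.5  50.4] len 57.0
to [ 0.559 -0.092  0.009] shift mm [ 0.  0. 71.] len 71.0
t 17.00 tcp [ 0.5813 -0.0771  0.1304] phi 83.80 zax [-0.0355  0.0003 -0.9994] gap 0.411 F [-0.9578 -0.1965  0.1572]
```

Request:
send_rows --targets '[[0.035,[-0.006,-0.007,0.01],0],[0.035,[-0.006,-0.007,0.015],0],[0.035,[-0.006,-0.006,0.015],0],[0.035,[0,0,0.01],0],[0.035,[0,0,0],0]]'

```text
time_s: 17.5
tcp_pos: [0.5498, -0.0906, 0.0735]
ee_rot: [[0.103, 0.994, -0.046], [0.995, -0.103, 0.002], [-0.002, -0.046, -0.999]]
wrist_force: [-0.3, -0.5, 0.2]
finger_gap: 0.412
```

```bash
python3 -c "
from plan import *
go3((.559,-.0915,.04),(.559,-.0915,.010))
s=snapshot('top');save(s,'a7',(250,100,390,230),5)"
```

```text
t 17.50 tcp [ 0.5498 -0.0906  0.0735] phi 84.09 zax [-0.0459  0.0025 -0.9989] gap 0.412 F [-0.2764 -0.5163  0.2426]
to [ 0.559  -0.0915  0.04  ] mm [ 0.1 10.8 33. ]
to [ 0.559  -0.0915  0.01  ] mm [ 0.1  1.4 30. ]
```

View pics/a7.png

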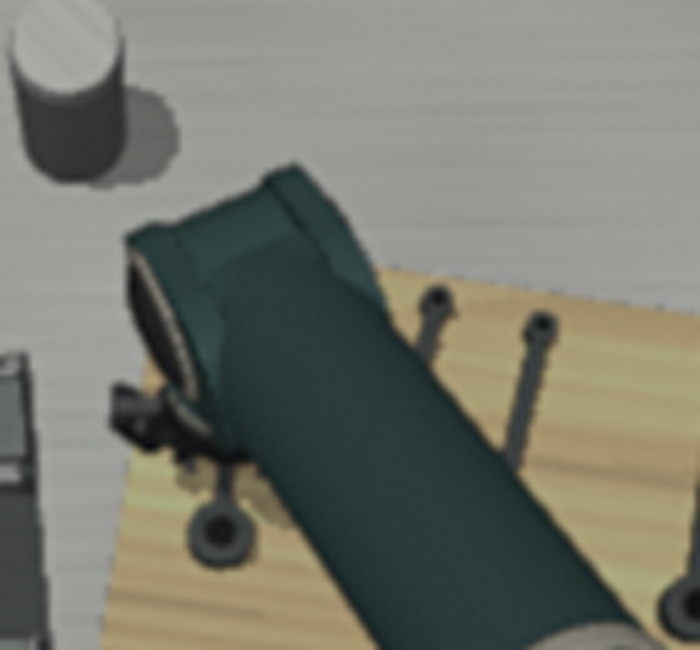

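Request:
send_rows --targets '[[0.035,[0,0.004,0.01],0.3],[0.035,[0,0.003,0.015],0.3],[0.035,[0,0.002,0.015],0],[0.035,[0,0.001,0.01],0],[0.035,[0,0,0],0]]'

```text
time_s: 18.05
tcp_pos: [0.5601, -0.0904, 0.0202]
ee_rot: [[0.113, 0.993, -0.043], [0.994, -0.113, 0.002], [-0.002, -0.043, -0.999]]
wrist_force: [-0.3, -0.6, -0.2]
finger_gap: 0.408
```

```bash
python3 -c "
from plan import *
go3((.559,-.0915,.010))
s=snapshot('scene');save(s,'a8',(190,150,330,270),5)"
```

```text
t 18.05 tcp [ 0.5601 -0.0904  0.0202] phi 83.53 zax [-0.0427  0.0024 -0.9991] gap 0.408 F [-0.2943 -0.6398 -0.2204]
to [ 0.559  -0.0915  0.01  ] mm [-1.2 -0.5 10.2]
```

View pics/a8.png

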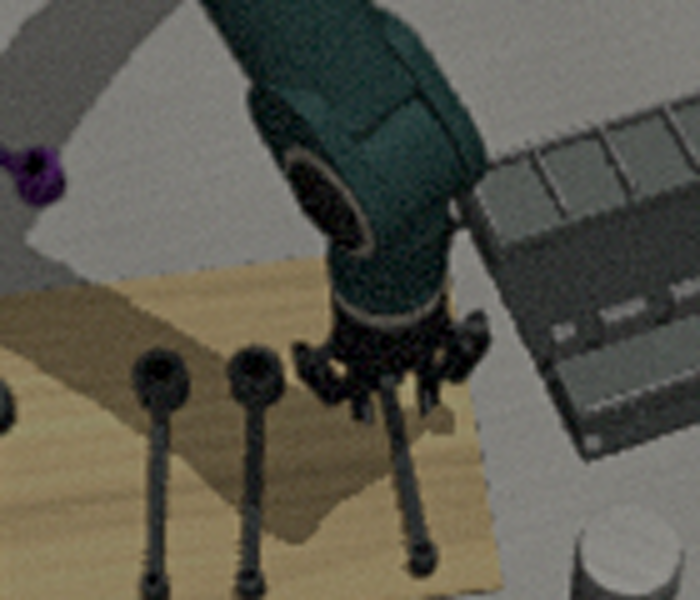

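Request:
send_rows --grip_force 80 --targets '[[0.035,[-0.001,0,0.006],0],[0.035,[0,0,0.003],0],[0.005,[0,0,0],0],[0.005,[0,0,0],0],[0.005,[0,0,0],0],[0.005,[0,0,0],0],[0.005,[0,0,0],0]]'

```text
time_s: 18.8
tcp_pos: [0.5605, -0.0915, 0.0121]
ee_rot: [[0.113, 0.993, -0.04], [0.994, -0.113, 0.002], [-0.002, -0.04, -0.999]]
wrist_force: [-0.7, 0.2, -1.5]
finger_gap: 0.117
```

```bash
python3 -c "
from plan import *
go3((.559,-.0915,.010))"
```

```text
t 18.80 tcp [ 0.5605 -0.0915  0.0121] phi 83.49 zax [-0.0403  0.0023 -0.9992] gap 0.117 F [-0.6643  0.152  -1.5037]
to [ 0.559  -0.0915  0.01  ] mm [-0.2 -1.4  2.2]
```

Request:
send_rows --targets '[[0.005,[0,0,-0.006],0],[0.005,[0,0,-0.012],0],[0.005,[0,0,-0.015],0],[0.005,[0,0,-0.015],0],[0.005,[0,0,-0.015],0],[0.005,[0,0,-0.015],0],[0.005,[0,0,-0.015],0],[0.005,[0,0,-0.01],0],[0.005,[0,0,0],0]]'

```text
time_s: 19.7
tcp_pos: [0.5643, -0.0918, 0.125]
ee_rot: [[0.113, 0.993, -0.04], [0.994, -0.113, 0.001], [-0.003, -0.04, -0.999]]
wrist_force: [0.6, 0.6, -5.4]
finger_gap: 0.118
```

```bash
python3 -c "
from plan import *
c=W(0,.0825,.11); print(c)
go(c,phi=93.8);go3()
print(status.get_state()['joint_pos'])
s=snapshot('scene');save(s,'a9',(190,110,350,240),5)"
```

```text
(np.float64(0.45969363780631606), np.float64(0.21889116073412498), 0.11)
t 19.7 tcp [ 0.5643 -0.0918  0.125 ] phi 83.53 tilt -0.999 gap 0.118 F [ 0.615   0.5546 -5.432 ] j [ 39.4758  36.8329 -45.5811 103.8462  31.2519  55.355   63.6288]
turn -10.272213812018293
to [0.4597 0.2189 0.11  ] shift mm [317.  -83.8  15. ] len 328.0
t 19.70 tcp [ 0.5643 -0.0918  0.125 ] phi 83.53 zax [-0.0404  0.0013 -0.9992] gap 0.118 F [ 0.615   0.5546 -5.432 ]
[ 39.4758  36.8329 -45.5811 103.8462  31.2519  55.355   63.6288]
```

View pics/a9.png

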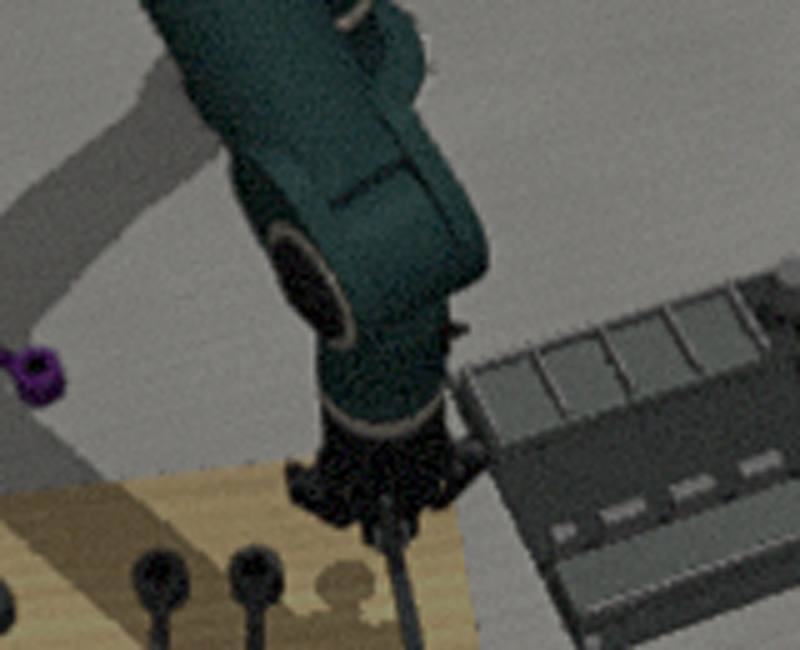

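Request:
send_rows --targets '[[0.005,[0.005,-0.01,0],0],[0.005,[0.01,-0.015,0],0],[0.005,[0.015,-0.015,0],0],[0.005,[0.018,-0.012,0],0],[0.005,[0.02,-0.008,0],-1],[0.005,[0.02,-0.004,0],-1],[0.005,[0.02,-0.003,0],-1],[0.005,[0.02,-0.002,0],-1],[0.005,[0.02,-0.001,0],-1],[0.005,[0.02,0,0],-1],[0.005,[0.02,0,0],-1],[0.005,[0.02,0,0],-1],[0.005,[0.02,0,0],-1],[0.005,[0.02,0,0],-1],[0.005,[0.015,0,0],0],[0.005,[0.01,0,0],0],[0.005,[0,0,0],0]]'

```text
time_s: 21.45
tcp_pos: [0.4833, 0.2089, 0.1185]
ee_rot: [[-0.086, 0.994, -0.063], [0.996, 0.086, 0.003], [0.008, -0.063, -0.998]]
wrist_force: [-0.5, 0.6, -5.6]
finger_gap: 0.117
```

```bash
python3 -c "
from plan import *
c=W(0,.0825,.11)
go(c,phi=93.8);go3()"
```

```text
t 21.45 tcp [0.4833 0.2089 0.1185] phi 94.93 tilt -0.998 gap 0.117 F [-0.51    0.6199 -5.5707] j [ 12.4653  36.0361 -50.4239 109.4166  31.5501  53.4828  41.5265]
turn 1.1310589480011117
to [0.4597 0.2189 0.11  ] shift mm [ 11.5 -22.9   8.5] len 27.0
t 21.45 tcp [0.4833 0.2089 0.1185] phi 94.93 zax [-0.0633  0.0029 -0.998 ] gap 0.117 F [-0.51    0.6199 -5.5707]
```

Request:
send_rows --targets '[[0.005,[0.004,-0.008,0.0],0.4],[0.005,[0.004,-0.008,0.0],0.4],[0.005,[0.003,-0.006,0.0],0.4],[0.005,[0,0,0],0]]'

```text
time_s: 21.85
tcp_pos: [0.4576, 0.2165, 0.1193]
ee_rot: [[-0.062, 0.996, -0.065], [0.998, 0.062, 0.0], [0.004, -0.065, -0.998]]
wrist_force: [-0.4, -0.6, -5.3]
finger_gap: 0.117
```

```bash
python3 -c "
from plan import *
c=W(0.0015,.0825,.06)
go(c,phi=93.6);go3(c)
s=snapshot('scene');save(s,'b0',(260,110,400,230),5)"
```

```text
t 21.85 tcp [0.4576 0.2165 0.1193] phi 93.55 tilt -0.998 gap 0.117 F [-0.4192 -0.5879 -5.251 ] j [ 11.5952  34.3369 -50.8933 112.0424  30.7015  52.2914  38.3143]
turn -0.05029309228646639
to [0.4612 0.219  0.06  ] shift mm [ 2.2  3.8 59.3] len 59.0
t 21.85 tcp [0.4576 0.2165 0.1193] phi 93.55 zax [-0.0653  0.0002 -0.9979] gap 0.117 F [-0.4192 -0.5879 -5.251 ]
to [0.4612 0.219  0.06  ] mm [ 2.   7.6 58.9]
```

View pics/b0.png

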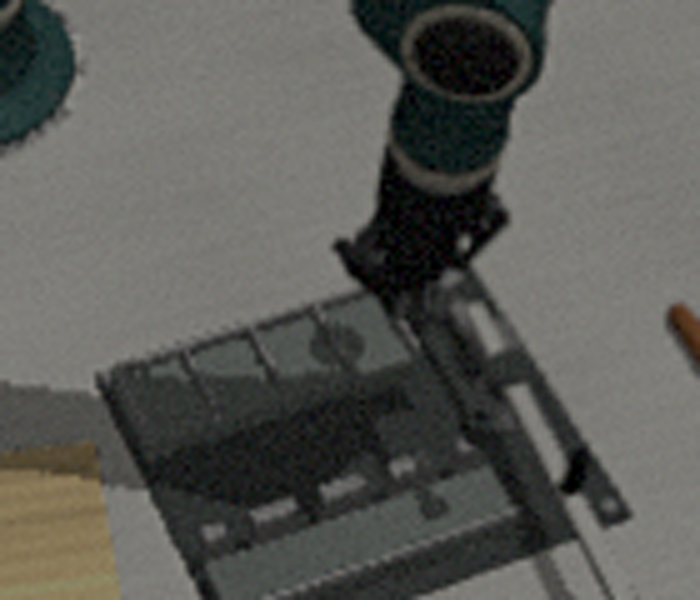

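Request:
send_rows --targets '[[0.005,[0.001,0.003,0.01],0],[0.005,[0.001,0.003,0.012],0],[0.005,[0,0.002,0.012],0],[0.005,[0,0.001,0.012],0],[0.005,[0,0,0],0]]'

```text
time_s: 22.4
tcp_pos: [0.466, 0.2169, 0.0677]
ee_rot: [[-0.058, 0.996, -0.065], [0.998, 0.058, -0.001], [0.003, -0.065, -0.998]]
wrist_force: [-0.7, 0.5, -5.4]
finger_gap: 0.122
```

```bash
python3 -c "
from plan import *
c=W(0.0015,.0825,.05)
go3(c,W(0.0015,.0825,.036))
s=snapshot('scene');save(s,'b1',(260,110,400,230),5)"
```

```text
t 22.40 tcp [0.466  0.2169 0.0677] phi 93.32 zax [-0.0649 -0.001  -0.9979] gap 0.122 F [-0.7022  0.4657 -5.401 ]
to [0.4612 0.219  0.05  ] mm [ 2.3 -3.5 18. ]
to [0.4612 0.219  0.036 ] mm [-0.   0.9 14. ]
```

View pics/b1.png

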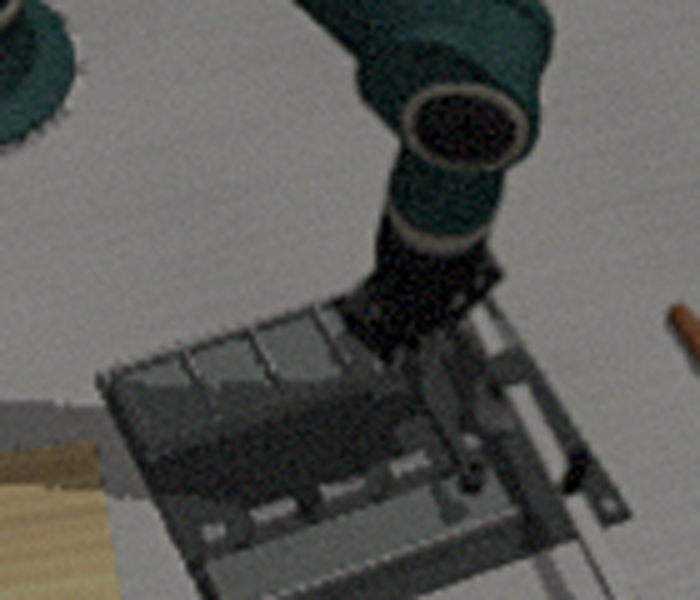

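Request:
send_rows --targets '[[0.005,[0.0015,-0.002,0.008],0],[0.005,[0.001,-0.002,0.008],0],[0.005,[0.0005,0,0.006],0],[0.005,[0,0,0],0]]'

```text
time_s: 22.85
tcp_pos: [0.4604, 0.2209, 0.0453]
ee_rot: [[-0.058, 0.996, -0.063], [0.998, 0.059, 0.0], [0.004, -0.063, -0.998]]
wrist_force: [-0.9, -0.0, -5.6]
finger_gap: 0.118
```

```bash
python3 -c "
from plan import *
go3(W(0.0015,.0825,.036))
s=snapshot('scene');save(s,'b2',(290,150,390,230),7.5)"
```

```text
t 22.85 tcp [0.4604 0.2209 0.0453] phi 93.35 zax [-0.0635  0.0004 -0.998 ] gap 0.118 F [-0.8951 -0.0205 -5.6268]
to [0.4612 0.219  0.036 ] mm [-2.   1.3  9.2]
```

View pics/b2.png

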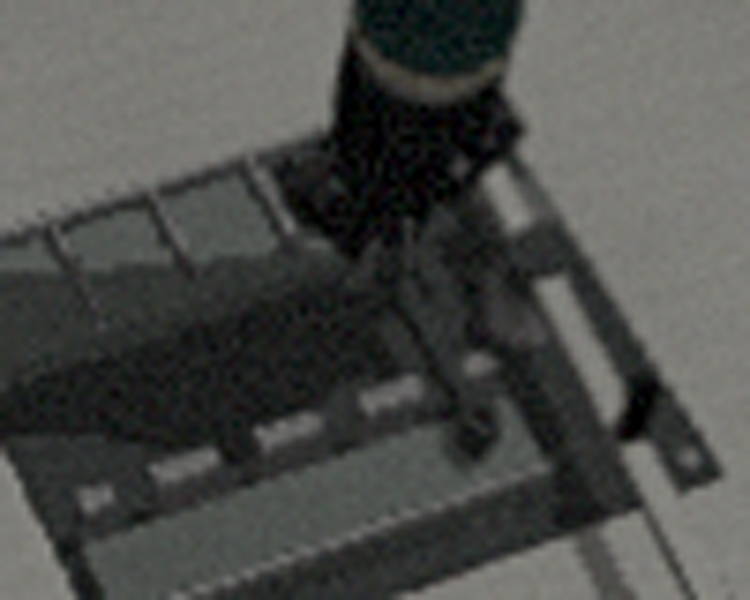

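Request:
send_rows --targets '[[0.005,[-0.002,0.001,0.004],0],[0.005,[0,0,0.004],0],[0.005,[0,0,0.004],0],[0.005,[0,0,0.003],0]]'

```text
time_s: 23.3
tcp_pos: [0.462, 0.2196, 0.0359]
ee_rot: [[-0.058, 0.997, -0.059], [0.998, 0.058, -0.004], [-0.001, -0.059, -0.998]]
wrist_force: [-11.7, -10.0, 39.0]
finger_gap: 0.112
```

```bash
python3 -c "
from plan import *
go3(W(0.0015,.0825,.036))"
```

```text
t 23.30 tcp [0.462  0.2196 0.0359] phi 93.34 zax [-0.0592 -0.004  -0.9982] gap 0.112 F [-11.7267  -9.9634  39.0343]
to [0.4612 0.219  0.036 ] mm [-0.6 -0.9 -0. ]
```

Request:
send_rows --targets '[[0.005,[0,0,-0.001],0],[0.03,[0,0,0],0],[0.03,[0,0,0],0],[0.03,[0,0,0],0],[0.03,[0,0,-0.01],0],[0.03,[0,0,-0.02],0],[0.03,[0,0,-0.02],0],[0.03,[0,0,-0.02],0],[0.03,[0,0,-0.02],0],[0.03,[0,0,0],0]]'

```text
time_s: 24.3
tcp_pos: [0.4695, 0.2224, 0.1344]
ee_rot: [[-0.059, 0.997, -0.054], [0.998, 0.059, -0.0], [0.003, -0.054, -0.999]]
wrist_force: [0.2, -0.4, 1.0]
finger_gap: 0.348
```

```bash
python3 -c "
from plan import *
go3(W(-.04,0,.12),W(-.04,0.0,.034));print(status.get_state()['joint_pos'])
s=snapshot('scene');save(s,'b3',(290,150,390,230),7.5)
s=snapshot('top');save(s,'b4',(130,110,290,280),3.5)"
```

```text
t 24.30 tcp [0.4695 0.2224 0.1344] phi 93.40 zax [-0.0545 -0.0002 -0.9985] gap 0.348 F [ 0.181  -0.4079  1.0049]
to [0.4247 0.1341 0.12  ] mm [-85.5 -49.1  16.9]
to [0.4247 0.1341 0.034 ] mm [-0.3  4.7 85.9]
[ 11.4351  33.8263 -51.2971 110.1302  30.1317  53.9871  38.7759]
```

View pics/b3.png

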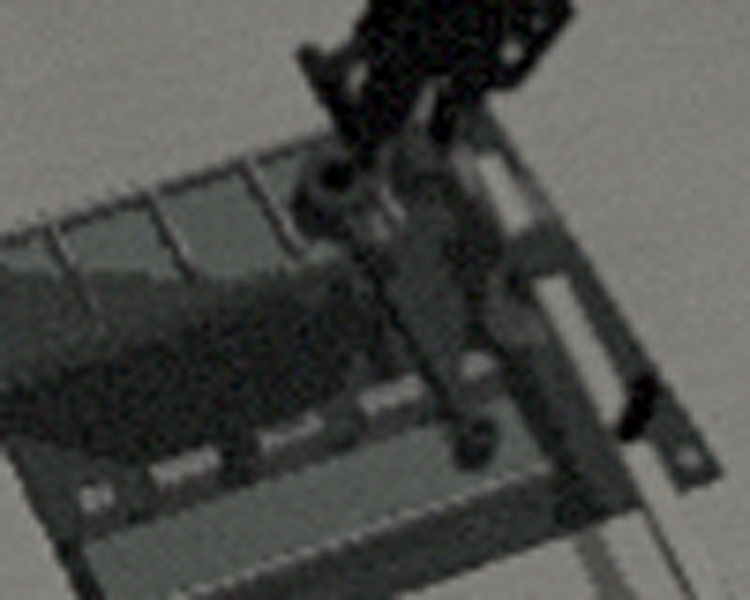

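View pics/b4.png

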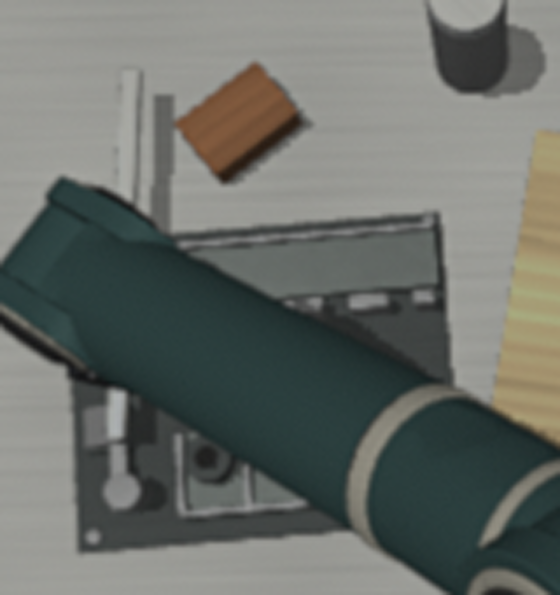

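Request:
send_rows --targets '[[0.03,[-0.01,-0.006,0],0],[0.03,[-0.015,-0.007,0],0],[0.03,[-0.015,-0.007,0],0],[0.03,[-0.015,-0.007,0],0],[0.03,[-0.015,-0.007,0],0],[0.03,[-0.01,-0.005,0],0],[0.03,[0,0,0],0]]'

```text
time_s: 25.1
tcp_pos: [0.4257, 0.1308, 0.1285]
ee_rot: [[-0.06, 0.996, -0.071], [0.998, 0.06, -0.007], [-0.002, -0.072, -0.997]]
wrist_force: [-0.0, 0.0, 0.2]
finger_gap: 0.349
```

```bash
python3 -c "
from plan import *
go3(W(-.035,0,.06),W(-.035,0.0,.035))"
```

```text
t 25.10 tcp [0.4257 0.1308 0.1285] phi 93.45 zax [-0.0714 -0.0066 -0.9974] gap 0.349 F [-0.032   0.038   0.2119]
to [0.4297 0.1344 0.06  ] mm [ 3.5  9.1 68. ]
to [0.4297 0.1344 0.035 ] mm [ 0.1  1.8 24.9]
```

Request:
send_rows --targets '[[0.03,[0.001,0.003,0.015],0],[0.03,[0.001,0.003,0.02],0],[0.03,[0.001,0.002,0.02],0],[0.03,[0,0.001,0.015],0],[0.03,[0,0,0],0]]'

```text
time_s: 25.6
tcp_pos: [0.4302, 0.1364, 0.0517]
ee_rot: [[-0.061, 0.996, -0.072], [0.998, 0.061, -0.004], [0.0, -0.072, -0.997]]
wrist_force: [-1.3, 0.0, 0.5]
finger_gap: 0.351
```

```bash
python3 -c "
from plan import *
go3(W(-.035,0.0,.035))"
```

```text
t 25.60 tcp [0.4302 0.1364 0.0517] phi 93.50 zax [-0.0715 -0.0043 -0.9974] gap 0.351 F [-1.2815  0.0231  0.5244]
to [0.4297 0.1344 0.035 ] mm [-1.9  0.6 16.7]
```

Request:
send_rows --targets '[[0.03,[-0.001,0,0.009],0],[0.03,[-0.001,0,0.008],0],[0.002,[0,0,0],0],[0.002,[0,0,0],0],[0.002,[0,0,0],0],[0.002,[0,0,0],0],[0.002,[0,0,0],0],[0.002,[0,-0.006,0],0],[0.002,[0,-0.006,0],0],[0.002,[0,-0.006,0],0],[0.002,[0,-0.006,0],0],[0.002,[0,-0.006,0],0]]'

```text
time_s: 26.8
tcp_pos: [0.4287, 0.1339, 0.0338]
ee_rot: [[-0.055, 0.998, -0.022], [0.998, 0.056, 0.018], [0.019, -0.021, -1.0]]
wrist_force: [17.1, 2.3, -28.5]
finger_gap: 0.038
```

```bash
python3 -c "
from plan import *
go3(W(-.035,0.0,.035))"
```

```text
t 26.80 tcp [0.4287 0.1339 0.0338] phi 93.17 zax [-0.0225  0.018  -0.9996] gap 0.038 F [ 17.1361   2.2687 -28.4855]
to [0.4297 0.1344 0.035 ] mm [ 0.5  1.  -1.2]
```

Request:
send_rows --targets '[[0.002,[0.004,-0.004,0],0],[0.002,[0.004,-0.004,0],0],[0.002,[0,0,0],0],[0.002,[0,0,0],0]]'

```text
time_s: 27.2
tcp_pos: [0.4288, 0.1338, 0.0339]
ee_rot: [[-0.048, 0.999, -0.012], [0.999, 0.049, 0.01], [0.011, -0.011, -1.0]]
wrist_force: [1.8, 1.1, -5.8]
finger_gap: 0.035
```

```bash
python3 -c "
from plan import *
go3(W(-.035,0.0,.035))"
```

```text
t 27.20 tcp [0.4288 0.1338 0.0339] phi 92.78 zax [-0.0119  0.01   -0.9999] gap 0.035 F [ 1.8107  1.0725 -5.7526]
to [0.4297 0.1344 0.035 ] mm [ 0.6  1.  -1.1]
```

Request:
send_rows --targets '[[0.002,[0.003,-0.006,0],0],[0.002,[0.003,-0.006,0],0],[0.002,[0.002,-0.006,0],0],[0.002,[0,-0.004,0],0],[0.002,[0,0,0],0],[0.002,[0,0,0],0],[0.035,[0,0,0],0],[0.035,[0,0,0],0],[0.035,[0,0,-0.015],0],[0.035,[0,0,-0.02],0],[0.035,[0,0,-0.02],0],[0.035,[0,0,-0.02],0],[0.035,[0,0,-0.015],0],[0.035,[0,0,0],0]]'

```text
time_s: 28.6
tcp_pos: [0.4234, 0.1354, 0.13]
ee_rot: [[-0.045, 0.999, 0.019], [0.999, 0.045, 0.008], [0.007, 0.019, -1.0]]
wrist_force: [-0.2, 0.1, 0.1]
finger_gap: 0.408
```

```bash
python3 -c "
from plan import *
go3()
go((.4288,-.08,.13),(.545,-.188,.12),(.545,-.188,.012),phi=73.3)
s=snapshot('top'); save(s,'b5',(265,140,425,260),5)"
```

```text
t 28.60 tcp [0.4234 0.1354 0.13  ] phi 92.61 zax [ 0.0191  0.0077 -0.9998] gap 0.408 F [-0.171   0.0684  0.1372]
t 28.6 tcp [0.4234 0.1354 0.13  ] phi 92.61 tilt -1.000 gap 0.408 F [-0.171   0.0684  0.1372] j [ 23.5244  25.3598 -53.6563 122.7541  29.7492  44.3325  43.4786]
turn 19.307697556708604
to [ 0.4288 -0.08    0.13  ] shift mm [-204.8   67.     0. ] len 215.0
to [ 0.545 -0.188  0.12 ] shift mm [-70.1 142.3  10. ] len 159.0
to [ 0.545 -0.188  0.012] shift mm [  0.   0. 108.] len 108.0
```

View pics/b5.png

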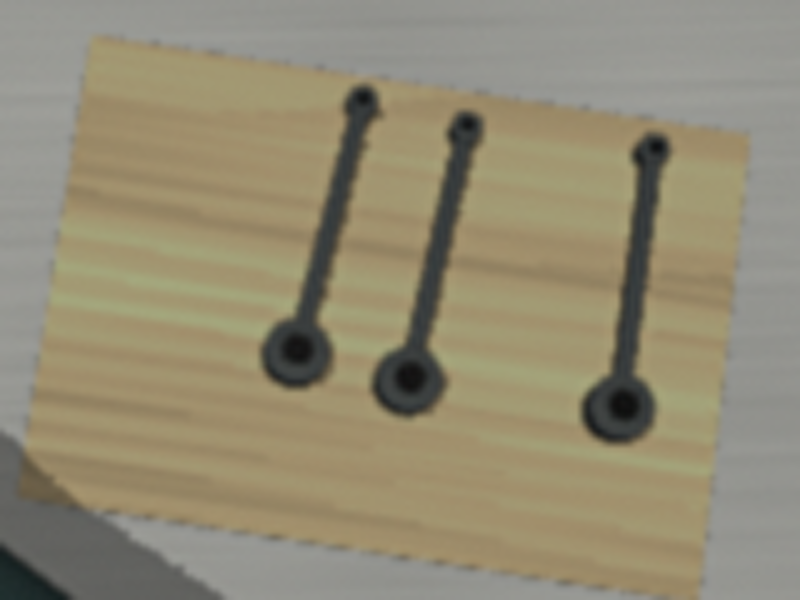

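Request:
send_rows --targets '[[0.035,[0,0,0],5],[0.035,[0,0,0],5],[0.035,[0,0,0],5],[0.035,[0,0,0],4],[0.035,[-0.015,0.005,0],0],[0.035,[-0.02,0.0065,0],0],[0.035,[-0.02,0.0065,0],0],[0.035,[-0.02,0.0065,0],0],[0.035,[-0.02,0.0065,0],0],[0.035,[-0.02,0.0065,0],0],[0.035,[-0.02,0.0065,0],0],[0.035,[-0.02,0.0065,0],0],[0.035,[-0.02,0.0065,0],0],[0.035,[-0.02,0.0065,0],0],[0.035,[-0.01,0.003,0],0],[0.035,[0,0,0],0]]'

```text
time_s: 30.25
tcp_pos: [0.4166, -0.0874, 0.1145]
ee_rot: [[0.291, 0.957, -0.003], [0.957, -0.291, 0.009], [0.008, -0.006, -1.0]]
wrist_force: [-0.2, 0.5, -0.0]
finger_gap: 0.408
```

```bash
python3 -c "
from plan import *
go3()
go((.545,-.188,.1),phi=73.3)"
```

```text
t 30.25 tcp [ 0.4166 -0.0874  0.1145] phi 73.06 zax [-0.0033  0.0089 -1.    ] gap 0.408 F [-0.1555  0.4803 -0.0218]
t 30.25 tcp [ 0.4166 -0.0874  0.1145] phi 73.06 tilt -1.000 gap 0.408 F [-0.1555  0.4803 -0.0218] j [ 48.2117  23.6826 -46.9928 124.9293  25.5007  41.5357  57.086 ]
turn -0.23755176670698575
to [ 0.545 -0.188  0.1  ] shift mm [-59.5 151.9  14.5] len 164.0
```

Request:
send_rows --targets '[[0.035,[-0.004,0.01,0],0],[0.035,[-0.006,0.015,0],0],[0.035,[-0.006,0.015,0],0],[0.035,[-0.006,0.015,0],0],[0.035,[-0.006,0.015,0],0],[0.035,[-0.006,0.015,0],0],[0.035,[-0.006,0.015,0],0],[0.035,[-0.006,0.015,0],0],[0.035,[-0.006,0.015,0],0],[0.035,[-0.005,0.012,0],0],[0.035,[0,0,0],0],[0.035,[0,0,0],0]]'

```text
time_s: 31.45
tcp_pos: [0.5481, -0.1752, 0.1105]
ee_rot: [[0.275, 0.962, -0.002], [0.961, -0.275, 0.013], [0.012, -0.006, -1.0]]
wrist_force: [0.7, 0.3, 0.0]
finger_gap: 0.41
```

```bash
python3 -c "
from plan import *
go3((.545,-.188,.05))
go(phi=73.3)"
```

```text
t 31.45 tcp [ 0.5481 -0.1752  0.1105] phi 74.06 zax [-0.0022  0.013  -0.9999] gap 0.410 F [0.6909 0.2835 0.0453]
to [ 0.545 -0.188  0.05 ] mm [-13.9   0.9  60.3]
t 31.45 tcp [ 0.5481 -0.1752  0.1105] phi 74.06 tilt -1.000 gap 0.410 F [0.6909 0.2835 0.0453] j [ 46.2173  36.126  -41.9321 105.4115  29.7724  50.3859  64.1652]
turn 0.7554746898840392
```

Tilt is fine with slower moves.

Request:
send_rows --targets '[[0.035,[-0.005,0,0.008],0.4],[0.035,[-0.005,0,0.014],0.4],[0.035,[-0.003,0,0.014],0],[0.035,[0,0,0.014],0],[0.035,[0,0,0.01],0],[0.035,[0,0,0],0]]'

```text
time_s: 32.05
tcp_pos: [0.5411, -0.1859, 0.0436]
ee_rot: [[0.287, 0.958, -0.006], [0.958, -0.287, 0.014], [0.011, -0.01, -1.0]]
wrist_force: [-0.1, -0.0, -0.3]
finger_gap: 0.413
```

```bash
python3 -c "
from plan import *
go3((.545,-.188,.011))
s=snapshot('scene');save(s,'b6',(180,150,320,270),5)"
```

```text
t 32.05 tcp [ 0.5411 -0.1859  0.0436] phi 73.31 zax [-0.0063  0.0138 -0.9999] gap 0.413 F [-0.1139 -0.0041 -0.3471]
to [ 0.545 -0.188  0.011] mm [-1.2  4.6 32.5]
```

View pics/b6.png

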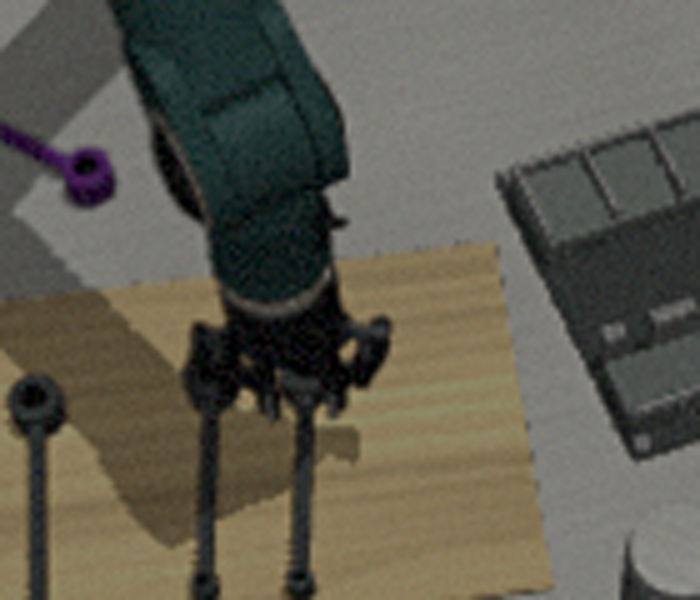

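Request:
send_rows --targets '[[0.035,[-0.001,0.003,0.01],0],[0.035,[0,0.002,0.01],0],[0.035,[0,0,0.008],0],[0.035,[0,0,0.003],0],[0.005,[0,0,0],0],[0.005,[0,0,0],0],[0.005,[0,0,0],0],[0.005,[0,0,0],0],[0.005,[0,0,0],0]]'

```text
time_s: 33.0
tcp_pos: [0.5474, -0.1884, 0.0116]
ee_rot: [[0.287, 0.958, -0.003], [0.958, -0.286, 0.012], [0.011, -0.007, -1.0]]
wrist_force: [1.1, -0.1, -2.1]
finger_gap: 0.116
```

```bash
python3 -c "
from plan import *
go3((.545,-.188,.011))"
```

```text
t 33.00 tcp [ 0.5474 -0.1884  0.0116] phi 73.35 zax [-0.0034  0.0124 -0.9999] gap 0.116 F [ 1.1371 -0.1416 -2.1333]
to [ 0.545 -0.188  0.011] mm [-0.4 -2.4  0.6]
```

Request:
send_rows --targets '[[0.005,[0,0,-0.006],0],[0.005,[0,0,-0.012],0],[0.005,[0,0,-0.015],0],[0.005,[0,0,-0.015],0],[0.005,[0,0,-0.015],0],[0.005,[0,0,-0.015],0],[0.005,[0,0,-0.015],0],[0.005,[0,0,-0.01],0],[0.005,[0,0,0],0]]'

```text
time_s: 33.9
tcp_pos: [0.5471, -0.1896, 0.1249]
ee_rot: [[0.286, 0.958, -0.003], [0.958, -0.286, 0.012], [0.01, -0.007, -1.0]]
wrist_force: [0.8, -0.5, -4.3]
finger_gap: 0.114
```

```bash
python3 -c "
from plan import *
go3()
go(W(.002,.0275,.11),phi=93.5)"
```

```text
t 33.90 tcp [ 0.5471 -0.1896  0.1249] phi 73.36 zax [-0.0034  0.0118 -0.9999] gap 0.114 F [ 0.8382 -0.5478 -4.291 ]
t 33.9 tcp [ 0.5471 -0.1896  0.1249] phi 73.36 tilt -1.000 gap 0.114 F [ 0.8382 -0.5478 -4.291 ] j [ 47.8324  35.3164 -42.4318 104.4     28.8055  52.0579  65.6589]
turn -20.14270636044691
to [0.465  0.1641 0.11  ] shift mm [358.1 -60.4  14.9] len 363.0
```

Request:
send_rows --targets '[[0.005,[0,0,0],-4],[0.005,[0,0,0],-5],[0.005,[0,0,0],-5],[0.005,[0,0,0],-5],[0.005,[0.01,-0.003,0],-1],[0.005,[0.016,-0.005,0],0],[0.005,[0.018,-0.005,0],0],[0.005,[0.018,-0.005,0],0],[0.005,[0.018,-0.005,0],0],[0.005,[0.018,-0.005,0],0],[0.005,[0.018,-0.005,0],0],[0.005,[0.018,-0.005,0],0],[0.005,[0.018,-0.005,0],0],[0.005,[0.018,-0.005,0],0],[0.005,[0.018,-0.003,0],0],[0.005,[0.018,0,0],0],[0.005,[0.018,0,0],0],[0.005,[0.018,0,0],0],[0.005,[0.018,0,0],0],[0.005,[0.01,0,0],0]]'

```text
time_s: 35.9
tcp_pos: [0.4569, 0.1045, 0.1267]
ee_rot: [[-0.061, 0.998, -0.016], [0.998, 0.061, 0.011], [0.012, -0.015, -1.0]]
wrist_force: [-0.1, 0.2, -5.6]
finger_gap: 0.117
```

```bash
python3 -c "
from plan import *
go3()
go(W(.002,.0275,.11),phi=93.5)"
```

```text
t 35.90 tcp [0.4569 0.1045 0.1267] phi 93.51 zax [-0.0156  0.0115 -0.9998] gap 0.117 F [-0.1383  0.1507 -5.621 ]
t 35.9 tcp [0.4569 0.1045 0.1267] phi 93.51 tilt -1.000 gap 0.117 F [-0.1383  0.1507 -5.621 ] j [ 26.1102  28.6167 -51.6735 118.5685  29.3675  47.3018  50.5079]
turn 0.006745520687843509
to [0.465  0.1641 0.11  ] shift mm [59.  11.7 16.7] len 62.0
```

Request:
send_rows --targets '[[0.005,[0.014,0.003,0],0],[0.005,[0.015,0.003,0.002],0],[0.005,[0.014,0.003,0.004],0],[0.005,[0.01,0.002,0.008],0],[0.005,[0.003,0,0.01],0],[0.005,[0,0,0.01],0],[0.005,[0,0,0],0]]'

```text
time_s: 36.6
tcp_pos: [0.4581, 0.1663, 0.0914]
ee_rot: [[-0.062, 0.998, -0.017], [0.998, 0.062, 0.008], [0.009, -0.017, -1.0]]
wrist_force: [-0.1, 0.1, -5.3]
finger_gap: 0.118
```

```bash
python3 -c "
from plan import *
go3(W(.0024,.0275,.055),W(.0024,.0275,.036))"
```

```text
t 36.60 tcp [0.4581 0.1663 0.0914] phi 93.53 zax [-0.0174  0.0077 -0.9998] gap 0.118 F [-0.127   0.0681 -5.2532]
to [0.4654 0.1641 0.055 ] mm [-3.   7.7 36.3]
to [0.4654 0.1641 0.036 ] mm [-0.2  0.3 19. ]
```

Request:
send_rows --targets '[[0.005,[-0.002,0.004,0.009],0],[0.005,[-0.001,0.003,0.01],0],[0.005,[-0.001,0.001,0.008],0],[0.005,[0,0,0.004],0],[0.005,[0,0,0],0]]'

```text
time_s: 37.1
tcp_pos: [0.4668, 0.1602, 0.0569]
ee_rot: [[-0.057, 0.998, -0.018], [0.998, 0.057, 0.006], [0.007, -0.018, -1.0]]
wrist_force: [0.5, -0.7, -5.4]
finger_gap: 0.117
```

```bash
python3 -c "
from plan import *
go3(W(.0024,.0275,.036))
s=snapshot('scene');save(s,'b7',(290,150,390,230),7.5)"
```

```text
t 37.10 tcp [0.4668 0.1602 0.0569] phi 93.28 zax [-0.0183  0.0063 -0.9998] gap 0.117 F [ 0.5104 -0.6805 -5.3677]
to [0.4654 0.1641 0.036 ] mm [ 3.9 -0.8 21. ]
```

View pics/b7.png

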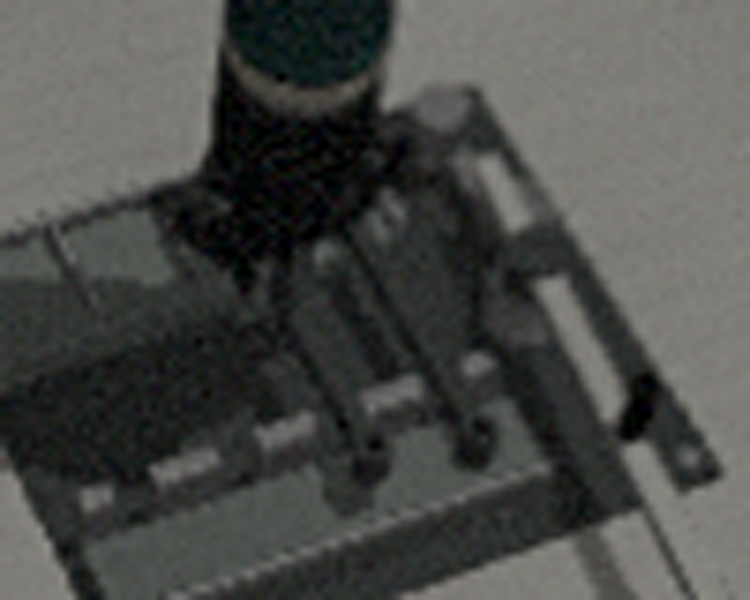

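Request:
send_rows --targets '[[0.005,[0.003,0,0.006],-0.1],[0.005,[0.002,0,0.007],-0.1],[0.005,[0,0,0.004],0],[0.005,[0,0,0.002],0],[0.005,[0,0,0],0]]'

```text
time_s: 37.65
tcp_pos: [0.4666, 0.1665, 0.0372]
ee_rot: [[-0.062, 0.998, -0.017], [0.998, 0.062, 0.007], [0.008, -0.016, -1.0]]
wrist_force: [-0.5, -0.3, -5.9]
finger_gap: 0.122
```

```bash
python3 -c "
from plan import *
go3(W(.0024,.0275,.036))"
```

```text
t 37.65 tcp [0.4666 0.1665 0.0372] phi 93.54 zax [-0.0167  0.007  -0.9998] gap 0.122 F [-0.5497 -0.2797 -5.8748]
to [0.4654 0.1641 0.036 ] mm [-2.3 -1.3  1.2]
```

Request:
send_rows --targets '[[0.005,[-0.002,-0.001,0.001],0],[0.005,[0,0,0.002],0],[0.005,[0,0,0.001],0],[0.005,[0,0,0],0]]'

```text
time_s: 38.05
tcp_pos: [0.4658, 0.1644, 0.036]
ee_rot: [[-0.063, 0.998, -0.015], [0.998, 0.063, 0.004], [0.005, -0.014, -1.0]]
wrist_force: [0.1, 1.2, -4.9]
finger_gap: 0.115
```

Request:
send_rows --targets '[[0.005,[0,0,0.002],0],[0.005,[0,0,0],0],[0.03,[0,0,0],0],[0.03,[0,0,0],0],[0.03,[0,0,0],0],[0.03,[0,0,-0.01],0],[0.03,[0,0,-0.02],0],[0.03,[0,0,-0.02],0],[0.03,[0,0,-0.02],0],[0.03,[0,0,-0.02],0],[0.03,[0,0,0],0]]'

```text
time_s: 39.15
tcp_pos: [0.4692, 0.1658, 0.1324]
ee_rot: [[-0.063, 0.998, -0.009], [0.998, 0.063, 0.006], [0.006, -0.009, -1.0]]
wrist_force: [-0.9, 0.0, 0.5]
finger_gap: 0.352
```

```bash
python3 -c "
from plan import *
go3();print(status.get_state()['joint_pos'])
go((.43,-.1,.12),(.527,-.253,.1),phi=74.8)
s=snapshot('scene');save(s,'b8',(160,150,400,290),3.3)
s=snapshot('top');save(s,'b9',(265,140,425,260),5)"
```

```text
t 39.15 tcp [0.4692 0.1658 0.1324] phi 93.63 zax [-0.0094  0.0056 -0.9999] gap 0.352 F [-0.9105  0.0039  0.4711]
[ 17.8176  30.3094 -50.8263 114.878   30.261   49.3777  43.8591]
t 39.15 tcp [0.4692 0.1658 0.1324] phi 93.63 tilt -1.000 gap 0.352 F [-0.9105  0.0039  0.4711] j [ 17.8176  30.3094 -50.8263 114.878   30.261   49.3777  43.8591]
turn 18.82787291536306
to [ 0.43 -0.1   0.12] shift mm [-266.7   31.9   12.4] len 269.0
to [ 0.527 -0.253  0.1  ] shift mm [-122.2  133.7   20. ] len 182.0
```

View pics/b8.png

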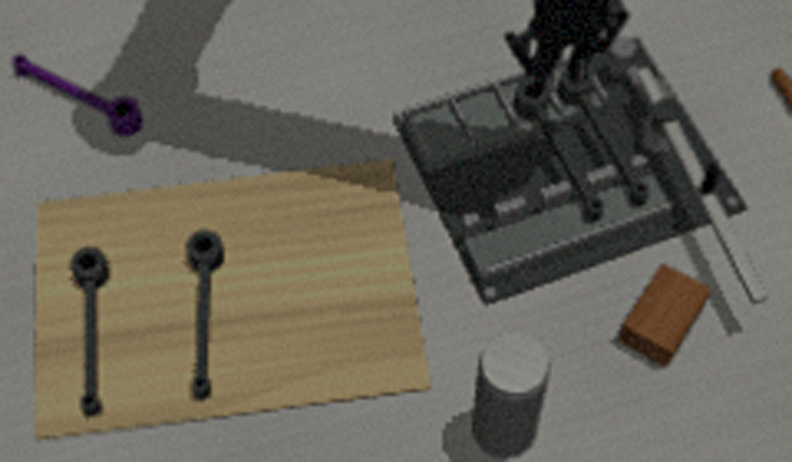

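View pics/b9.png

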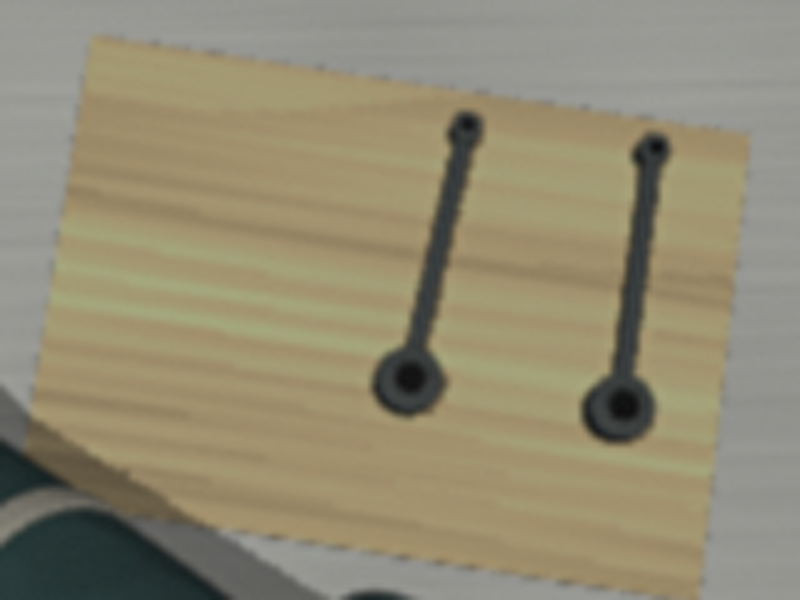

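Request:
send_rows --targets '[[0.035,[0,0,0],5],[0.035,[0,0,0],5],[0.035,[0,0,0],5],[0.035,[0,0,0],4],[0.035,[-0.015,0.002,0],0],[0.035,[-0.02,0.0025,0],0],[0.035,[-0.02,0.0025,0],0],[0.035,[-0.02,0.0025,0],0],[0.035,[-0.02,0.0025,0],0],[0.035,[-0.02,0.0025,0],0],[0.035,[-0.02,0.0025,0],0],[0.035,[-0.02,0.0025,0],0],[0.035,[-0.02,0.0025,0],0],[0.035,[-0.02,0.0025,0],0],[0.035,[-0.02,0.0025,0],0],[0.035,[-0.02,0.0025,0],0],[0.035,[-0.02,0.0025,0],0],[0.035,[-0.012,0.002,0],0],[0.035,[0,0,0],0]]'

```text
time_s: 41.15
tcp_pos: [0.4117, -0.1121, 0.1141]
ee_rot: [[0.275, 0.96, -0.046], [0.962, -0.275, 0.008], [-0.005, -0.046, -0.999]]
wrist_force: [0.9, -0.0, 0.8]
finger_gap: 0.413
```

```bash
python3 -c "
from plan import *
go3()
go((.527,-.253,.1),phi=74.8)"
```

```text
t 41.15 tcp [ 0.4117 -0.1121  0.1141] phi 74.06 zax [-0.0458  0.0081 -0.9989] gap 0.413 F [ 0.9065 -0.0341  0.8352]
t 41.15 tcp [ 0.4117 -0.1121  0.1141] phi 74.06 tilt -0.999 gap 0.413 F [ 0.9065 -0.0341  0.8352] j [ 49.4273  24.5867 -45.3567 123.2757  24.7594  44.4398  61.7973]
turn -0.7401569470854383
to [ 0.527 -0.253  0.1  ] shift mm [-105.7  148.2   14.1] len 183.0
```

Request:
send_rows --targets '[[0.035,[-0.007,0.01,0],0],[0.035,[-0.009,0.013,0],0],[0.035,[-0.009,0.013,0],0],[0.035,[-0.009,0.013,0],0],[0.035,[-0.009,0.013,0],0],[0.035,[-0.009,0.013,0],0],[0.035,[-0.009,0.013,0],0],[0.035,[-0.009,0.013,0],0],[0.035,[-0.009,0.013,0],0],[0.035,[-0.009,0.013,0],0],[0.035,[-0.009,0.013,0],0],[0.035,[-0.007,0.006,0],0],[0.035,[0,0,0],0]]'

```text
time_s: 42.45
tcp_pos: [0.5406, -0.2581, 0.1045]
ee_rot: [[0.266, 0.963, -0.042], [0.964, -0.265, 0.01], [-0.001, -0.043, -0.999]]
wrist_force: [0.2, 0.1, 0.2]
finger_gap: 0.408
```

```bash
python3 -c "
from plan import *
go3((.527,-.253,.05),(.527,-.253,.011))"
```

```text
t 42.45 tcp [ 0.5406 -0.2581  0.1045] phi 74.60 zax [-0.0415  0.0101 -0.9991] gap 0.408 F [0.2121 0.1116 0.1792]
to [ 0.527 -0.253  0.05 ] mm [  1.4 -12.1  55. ]
to [ 0.527 -0.253  0.011] mm [ 0.   1.7 39. ]
```

Request:
send_rows --targets '[[0.035,[0,-0.003,0.01],0],[0.035,[0.001,-0.003,0.014],0],[0.035,[0,-0.003,0.014],0],[0.035,[0,-0.002,0.012],0],[0.035,[0,0,0.01],0],[0.035,[0,0,0],0]]'

```text
time_s: 43.05
tcp_pos: [0.5239, -0.2502, 0.0383]
ee_rot: [[0.262, 0.964, -0.046], [0.965, -0.262, 0.012], [-0.0, -0.048, -0.999]]
wrist_force: [0.2, 0.3, -0.3]
finger_gap: 0.407
```

```bash
python3 -c "
from plan import *
go3((.527,-.253,.011))
s=snapshot('scene');save(s,'c0',(160,150,300,270),5)"
```

```text
t 43.05 tcp [ 0.5239 -0.2502  0.0383] phi 74.79 zax [-0.046   0.0124 -0.9989] gap 0.407 F [ 0.1678  0.2891 -0.2808]
to [ 0.527 -0.253  0.011] mm [-1.9  5.  27.1]
```

View pics/c0.png

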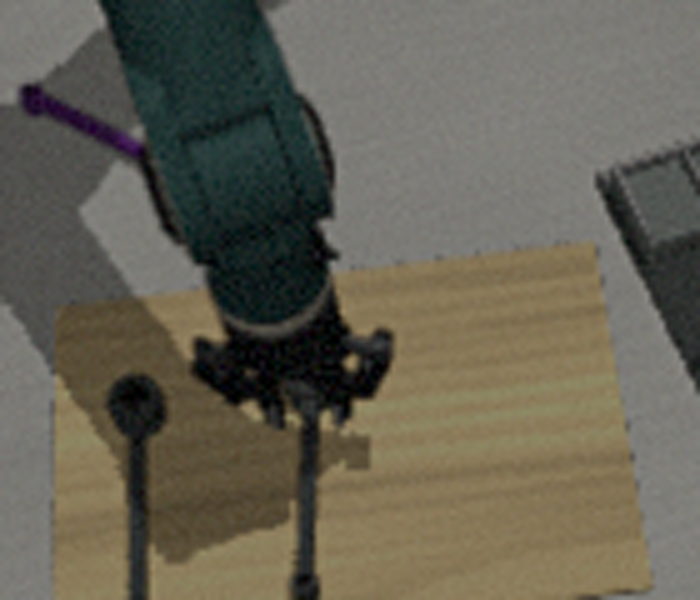

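Request:
send_rows --targets '[[0.035,[-0.001,0.003,0.009],0],[0.035,[-0.001,0.002,0.009],0],[0.035,[0,0,0.006],0],[0.035,[0,0,0.002],0],[0.005,[0,0,0],0],[0.005,[0,0,0],0],[0.005,[0,0,0],0],[0.005,[0,0,0],0],[0.005,[0,0,0],0]]'

```text
time_s: 44.0
tcp_pos: [0.5294, -0.2541, 0.0118]
ee_rot: [[0.263, 0.964, -0.042], [0.965, -0.263, 0.011], [-0.001, -0.044, -0.999]]
wrist_force: [0.3, -0.0, -2.2]
finger_gap: 0.119
```

```bash
python3 -c "
from plan import *
go3((.527,-.253,.011))"
```

```text
t 44.00 tcp [ 0.5294 -0.2541  0.0118] phi 74.76 zax [-0.0421  0.011  -0.9991] gap 0.119 F [ 0.3395 -0.0415 -2.1608]
to [ 0.527 -0.253  0.011] mm [ 0.4 -2.6  0.9]
```

Request:
send_rows --targets '[[0.005,[0,0,-0.006],0],[0.005,[0,0,-0.012],0],[0.005,[0,0,-0.015],0],[0.005,[0,0,-0.015],0],[0.005,[0,0,-0.015],0],[0.005,[0,0,-0.015],0],[0.005,[0,0,-0.015],0],[0.005,[0,0,-0.01],0],[0.005,[0,0,0],0]]'

```text
time_s: 44.9
tcp_pos: [0.5342, -0.2553, 0.1254]
ee_rot: [[0.262, 0.964, -0.041], [0.965, -0.262, 0.01], [-0.001, -0.042, -0.999]]
wrist_force: [-0.3, -0.2, -4.5]
finger_gap: 0.119
```

```bash
python3 -c "
from plan import *
go3()
go(W(.002,-.0275,.11),phi=93.5)"
```

```text
t 44.90 tcp [ 0.5342 -0.2553  0.1254] phi 74.79 zax [-0.0409  0.0097 -0.9991] gap 0.119 F [-0.2758 -0.1943 -4.5003]
t 44.9 tcp [ 0.5342 -0.2553  0.1254] phi 74.79 tilt -0.999 gap 0.119 F [-0.2758 -0.1943 -4.5003] j [ 51.6869  36.7041 -40.5439 101.0881  28.319   55.4734  74.0271]
turn -18.713326468166287
to [0.4683 0.1092 0.11  ] shift mm [367.8 -43.5  15.4] len 371.0
```

Request:
send_rows --targets '[[0.005,[0,0,0],-4],[0.005,[0,0,0],-5],[0.005,[0,0,0],-5],[0.005,[0,0,0],-4],[0.005,[0.01,-0.002,0],0],[0.005,[0.016,-0.003,0],0],[0.005,[0.018,-0.004,0],0],[0.005,[0.018,-0.004,0],0],[0.005,[0.018,-0.004,0],0],[0.005,[0.018,-0.004,0],0],[0.005,[0.018,-0.004,0],0],[0.005,[0.018,-0.004,0],0],[0.005,[0.018,-0.004,0],0],[0.005,[0.018,-0.003,0],0],[0.005,[0.018,-0.002,0],0],[0.005,[0.018,0,0],0],[0.005,[0.018,0,0],0],[0.005,[0.018,0,0],0],[0.005,[0.018,0,0],0],[0.005,[0.018,0,0],0]]'

```text
time_s: 46.9
tcp_pos: [0.4629, 0.0491, 0.1287]
ee_rot: [[-0.05, 0.997, -0.053], [0.999, 0.05, 0.01], [0.012, -0.053, -0.999]]
wrist_force: [-0.3, -0.0, -4.2]
finger_gap: 0.115
```

```bash
python3 -c "
from plan import *
go3()
go(W(.0026,-.0275,.11),phi=93.5)"
```

```text
t 46.90 tcp [0.4629 0.0491 0.1287] phi 92.86 zax [-0.0533  0.0095 -0.9985] gap 0.115 F [-0.2655 -0.0075 -4.243 ]
t 46.9 tcp [0.4629 0.0491 0.1287] phi 92.86 tilt -0.999 gap 0.115 F [-0.2655 -0.0075 -4.243 ] j [ 31.7971  28.8311 -50.4779 117.3735  27.3316  49.694   58.3863]
turn -0.6393865429527636
to [0.4689 0.1092 0.11  ] shift mm [59.7  9.6 18.7] len 63.0
```

Request:
send_rows --targets '[[0.005,[0.014,0.002,0],-0.2],[0.005,[0.015,0.002,0.002],-0.2],[0.005,[0.014,0.002,0.004],-0.2],[0.005,[0.009,0.002,0.008],0],[0.005,[0.002,0,0.01],0],[0.005,[0,0,0.01],0],[0.005,[0,0,0],0]]'

```text
time_s: 47.6
tcp_pos: [0.4574, 0.1147, 0.0942]
ee_rot: [[-0.066, 0.996, -0.055], [0.998, 0.067, 0.007], [0.011, -0.054, -0.998]]
wrist_force: [0.3, -0.1, -4.4]
finger_gap: 0.12
```

```bash
python3 -c "
from plan import *
go3(W(.0026,-.0275,.055),W(.0026,-.0275,.036))"
```

```text
t 47.60 tcp [0.4574 0.1147 0.0942] phi 93.81 zax [-0.0546  0.0074 -0.9985] gap 0.120 F [ 0.3109 -0.0708 -4.3998]
to [0.4689 0.1092 0.055 ] mm [-6.6 13.2 38.5]
to [0.4689 0.1092 0.036 ] mm [-0.2  1.  19. ]
```

Request:
send_rows --targets '[[0.005,[-0.002,0.005,0.009],0.1],[0.005,[-0.002,0.005,0.01],0.1],[0.005,[-0.001,0.003,0.008],0],[0.005,[0,0,0.006],0],[0.005,[0,0,0],0]]'

```text
time_s: 48.1
tcp_pos: [0.4702, 0.1081, 0.057]
ee_rot: [[-0.058, 0.997, -0.055], [0.998, 0.058, 0.006], [0.01, -0.055, -0.998]]
wrist_force: [-0.5, -0.1, -4.0]
finger_gap: 0.116
```

```bash
python3 -c "
from plan import *
go3(W(.0026,-.0275,.036))
s=snapshot('scene');save(s,'c1',(290,150,390,230),7.5)"
```

```text
t 48.10 tcp [0.4702 0.1081 0.057 ] phi 93.33 zax [-0.0554  0.0064 -0.9984] gap 0.116 F [-0.4969 -0.0827 -4.0041]
to [0.4689 0.1092 0.036 ] mm [ 1.  -0.1 21. ]
```

View pics/c1.png

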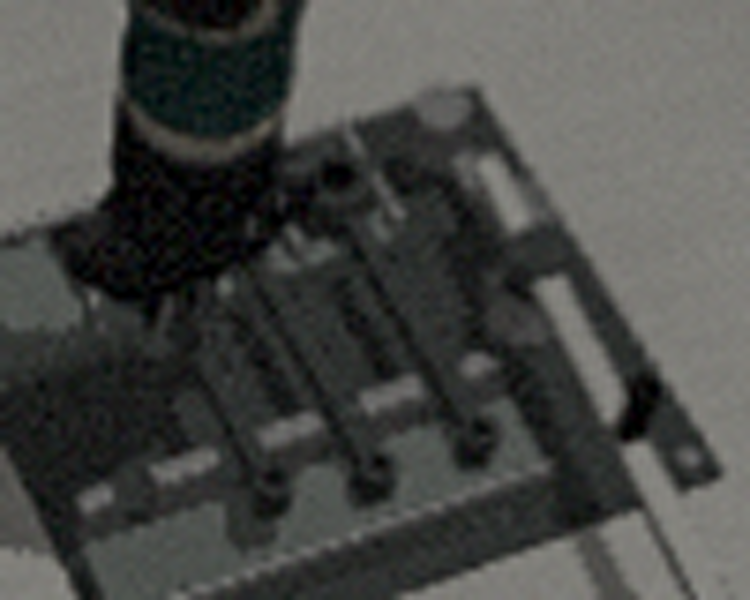

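Request:
send_rows --targets '[[0.005,[0.001,0,0.006],0],[0.005,[0,0.001,0.007],0],[0.005,[0,0,0.005],0],[0.005,[0,0,0.002],0],[0.005,[0,0,0],0]]'

```text
time_s: 48.65
tcp_pos: [0.4708, 0.1099, 0.0363]
ee_rot: [[-0.058, 0.997, -0.053], [0.998, 0.059, 0.007], [0.01, -0.053, -0.999]]
wrist_force: [-0.0, -0.0, -2.9]
finger_gap: 0.119
```

```bash
python3 -c "
from plan import *
go3(W(.0026,-.0275,.036))"
```

```text
t 48.65 tcp [0.4708 0.1099 0.0363] phi 93.35 zax [-0.0531  0.0069 -0.9986] gap 0.119 F [-0.0081 -0.0458 -2.9031]
to [0.4689 0.1092 0.036 ] mm [-0.6 -2.   0.4]
```

Eye touching already (weight partly carried). Release and retreat.

Request:
send_rows --targets '[[0.005,[0,-0.001,0.001],0],[0.005,[0,0,0],0],[0.03,[0,0,0],0],[0.03,[0,0,0],0],[0.03,[0,0,0],0],[0.03,[0,0,-0.01],0],[0.03,[0,0,-0.02],0],[0.03,[0,0,-0.02],0],[0.03,[0,0,-0.02],0],[0.03,[0,0,-0.02],0],[0.03,[0,0,0],0]]'

```text
time_s: 49.75
tcp_pos: [0.4762, 0.1113, 0.1335]
ee_rot: [[-0.061, 0.997, -0.048], [0.998, 0.061, 0.008], [0.011, -0.048, -0.999]]
wrist_force: [-0.1, 0.3, 0.2]
finger_gap: 0.352
```

```bash
python3 -c "
from plan import *
go3();print(status.get_state()['joint_pos'])
go((.43,-.1,.12),(.51,-.374,.1),phi=79.4)
s=snapshot('scene');save(s,'c2',(160,150,400,290),3.3)
s=snapshot('top');save(s,'c3',(265,140,425,260),5)"
```

```text
t 49.75 tcp [0.4762 0.1113 0.1335] phi 93.48 zax [-0.0483  0.0084 -0.9988] gap 0.352 F [-0.0579  0.2871  0.1605]
[ 24.0513  30.3435 -50.3385 114.4269  27.9083  51.144   52.0565]
t 49.75 tcp [0.4762 0.1113 0.1335] phi 93.48 tilt -0.999 gap 0.352 F [-0.0579  0.2871  0.1605] j [ 24.0513  30.3435 -50.3385 114.4269  27.9083  51.144   52.0565]
turn 14.083815209044758
to [ 0.43 -0.1   0.12] shift mm [-216.2   -6.5   13.5] len 217.0
to [ 0.51  -0.374  0.1  ] shift mm [-254.6  129.    20. ] len 286.0
```

View pics/c2.png

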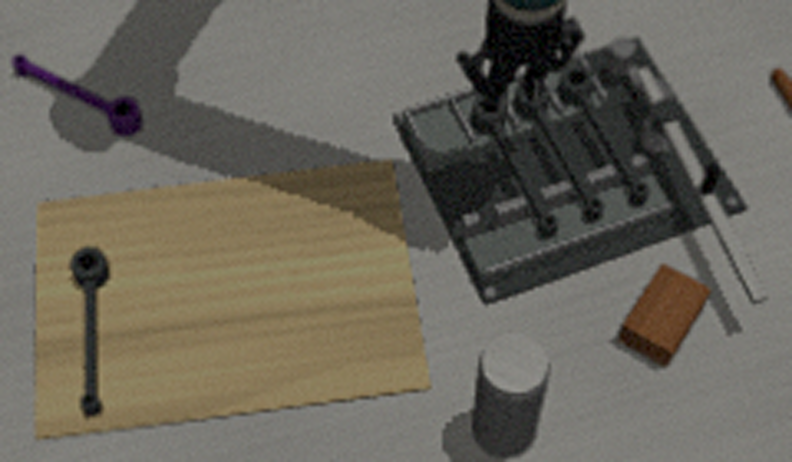

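View pics/c3.png

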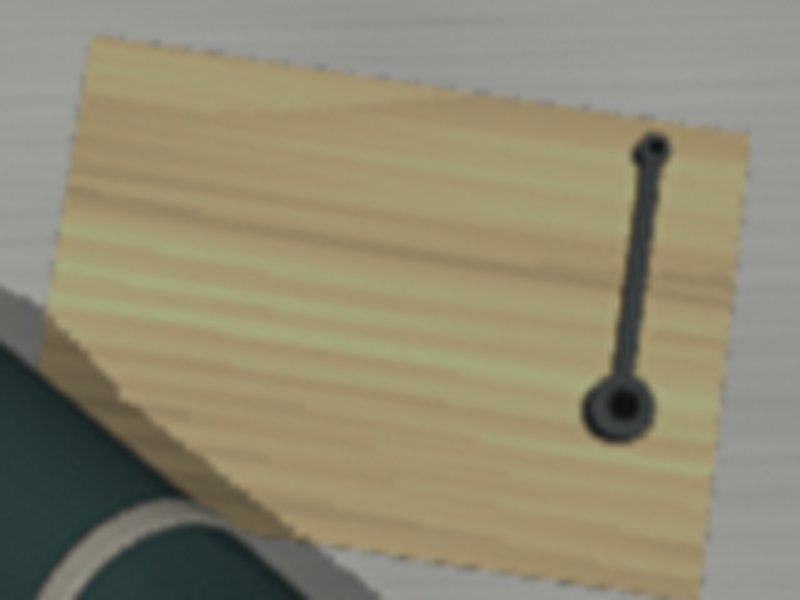

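Request:
send_rows --targets '[[0.035,[0,0,0],5],[0.035,[0,0,0],5],[0.035,[0,0,0],4],[0.035,[-0.015,0.003,0],0],[0.035,[-0.022,0.005,0],0],[0.035,[-0.022,0.005,0],0],[0.035,[-0.022,0.005,0],0],[0.035,[-0.022,0.005,0],0],[0.035,[-0.022,0.005,0],0],[0.035,[-0.022,0.005,0],0],[0.035,[-0.022,0.005,0],0],[0.035,[-0.022,0.006,0],0],[0.035,[-0.022,0.006,0],0],[0.035,[-0.022,0.006,0],0],[0.035,[-0.022,0.006,0],0],[0.035,[-0.022,0.006,0],0],[0.035,[-0.022,0.006,0],0],[0.035,[-0.022,0.006,0],0],[0.035,[-0.022,0.006,0],0],[0.035,[0,0,0],0]]'

```text
time_s: 51.85
tcp_pos: [0.4784, -0.2567, 0.1069]
ee_rot: [[0.186, 0.979, -0.089], [0.983, -0.185, 0.016], [-0.001, -0.09, -0.996]]
wrist_force: [0.4, 1.9, -0.7]
finger_gap: 0.411
```

```bash
python3 -c "
from plan import *
go3()
go((.51,-.374,.1),phi=79.4)"
```

```text
t 51.85 tcp [ 0.4784 -0.2567  0.1069] phi 79.29 zax [-0.089   0.0157 -0.9959] gap 0.411 F [ 0.3943  1.9473 -0.737 ]
t 51.85 tcp [ 0.4784 -0.2567  0.1069] phi 79.29 tilt -0.996 gap 0.411 F [ 0.3943  1.9473 -0.737 ] j [ 54.7745  35.4819 -40.6625 106.6424  28.8249  54.1736  79.096 ]
turn -0.11139147362865742
to [ 0.51  -0.374  0.1  ] shift mm [-109.5   52.6    6.9] len 122.0
```

Request:
send_rows --targets '[[0.035,[-0.012,0.006,-0.001],0],[0.035,[-0.015,0.007,-0.001],0],[0.035,[-0.015,0.007,-0.001],0],[0.035,[-0.015,0.007,-0.001],0],[0.035,[-0.015,0.007,-0.001],0],[0.035,[-0.015,0.007,-0.001],0],[0.035,[-0.01,0.004,-0.001],0],[0.035,[-0.005,0.002,0],0],[0.035,[0,0,0],0]]'

```text
time_s: 52.75
tcp_pos: [0.5081, -0.3728, 0.1072]
ee_rot: [[0.183, 0.979, -0.092], [0.983, -0.182, 0.018], [0.001, -0.094, -0.996]]
wrist_force: [-0.3, 0.1, -0.5]
finger_gap: 0.409
```

```bash
python3 -c "
from plan import *
go3((.508,-.374,.05),(.508,-.374,.011))"
```

```text
t 52.75 tcp [ 0.5081 -0.3728  0.1072] phi 79.44 zax [-0.0919  0.0179 -0.9956] gap 0.409 F [-0.2908  0.1446 -0.465 ]
to [ 0.508 -0.374  0.05 ] mm [-1.2  5.4 56.9]
to [ 0.508 -0.374  0.011] mm [-0.   3.7 38.8]
```

Request:
send_rows --targets '[[0.035,[-0.001,0.002,0.01],0],[0.035,[0,0.001,0.014],0],[0.035,[0,0.001,0.014],0],[0.035,[0,0.001,0.014],0],[0.035,[0,0.001,0.01],0],[0.035,[0,0,0],0]]'

```text
time_s: 53.35
tcp_pos: [0.507, -0.3701, 0.0378]
ee_rot: [[0.179, 0.979, -0.095], [0.984, -0.178, 0.021], [0.003, -0.097, -0.995]]
wrist_force: [-0.3, -0.0, -0.3]
finger_gap: 0.407
```

```bash
python3 -c "
from plan import *
go3((.508,-.374,.011))
s=snapshot('scene');save(s,'c4',(130,150,270,270),5)"
```

```text
t 53.35 tcp [ 0.507  -0.3701  0.0378] phi 79.68 zax [-0.0951  0.0207 -0.9953] gap 0.407 F [-0.2833 -0.0483 -0.3206]
to [ 0.508 -0.374  0.011] mm [-3.7  4.2 26.5]
```

View pics/c4.png

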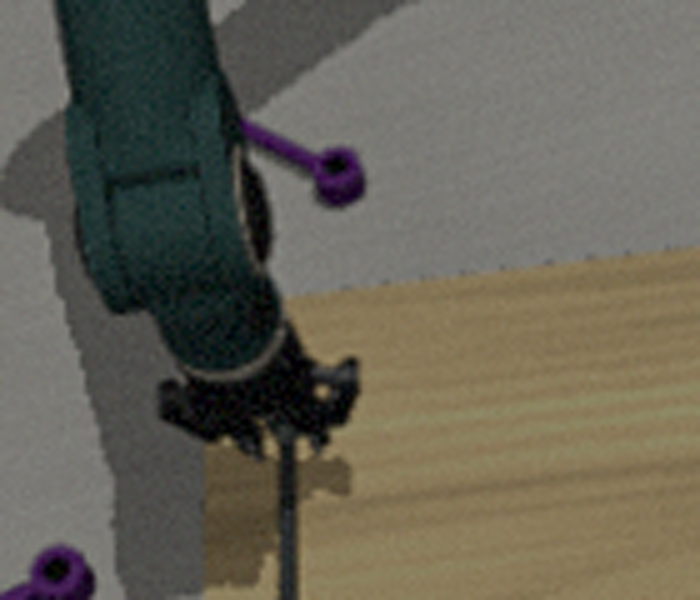

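Request:
send_rows --targets '[[0.035,[-0.002,0.002,0.009],0],[0.035,[-0.002,0.002,0.009],0],[0.035,[0,0,0.005],0],[0.035,[0,0,0.002],0],[0.005,[0,0,0],0],[0.005,[0,0,0],0],[0.005,[0,0,0],0],[0.005,[0,0,0],0],[0.005,[0,0,0],0]]'

```text
time_s: 54.3
tcp_pos: [0.5095, -0.3756, 0.0125]
ee_rot: [[0.18, 0.979, -0.092], [0.984, -0.179, 0.019], [0.002, -0.094, -0.996]]
wrist_force: [1.2, 0.1, -1.2]
finger_gap: 0.118
```

```bash
python3 -c "
from plan import *
go3((.5096,-.374,.011))"
```

```text
t 54.30 tcp [ 0.5095 -0.3756  0.0125] phi 79.64 zax [-0.0917  0.0187 -0.9956] gap 0.118 F [ 1.1673  0.0653 -1.1639]
to [ 0.5096 -0.374   0.011 ] mm [ 1.6 -0.   1.6]
```

Request:
send_rows --targets '[[0.005,[0,0,-0.006],0],[0.005,[0,0,-0.012],0],[0.005,[0,0,-0.015],0],[0.005,[0,0,-0.015],0],[0.005,[0,0,-0.015],0],[0.005,[0,0,-0.015],0],[0.005,[0,0,-0.015],0],[0.005,[0,0,-0.01],0],[0.005,[0,0,0],0]]'

```text
time_s: 55.2
tcp_pos: [0.5195, -0.3773, 0.1249]
ee_rot: [[0.179, 0.98, -0.092], [0.984, -0.178, 0.019], [0.002, -0.094, -0.996]]
wrist_force: [-0.1, -0.3, -5.4]
finger_gap: 0.116
```

```bash
python3 -c "
from plan import *
go3()
go(W(.0026,-.0825,.11),phi=93.5)
s=snapshot('scene');save(s,'c5',(130,130,270,250),5)"
```

```text
t 55.20 tcp [ 0.5195 -0.3773  0.1249] phi 79.68 zax [-0.0917  0.0186 -0.9956] gap 0.116 F [-0.1208 -0.3494 -5.3876]
t 55.2 tcp [ 0.5195 -0.3773  0.1249] phi 79.68 tilt -0.996 gap 0.116 F [-0.1208 -0.3494 -5.3876] j [ 58.0914  41.7901 -38.6993  91.6434  29.5584  62.596   89.8355]
turn -13.824017492312379
to [0.4722 0.0543 0.11  ] shift mm [433.7 -20.9  14.9] len 434.0
```

View pics/c5.png

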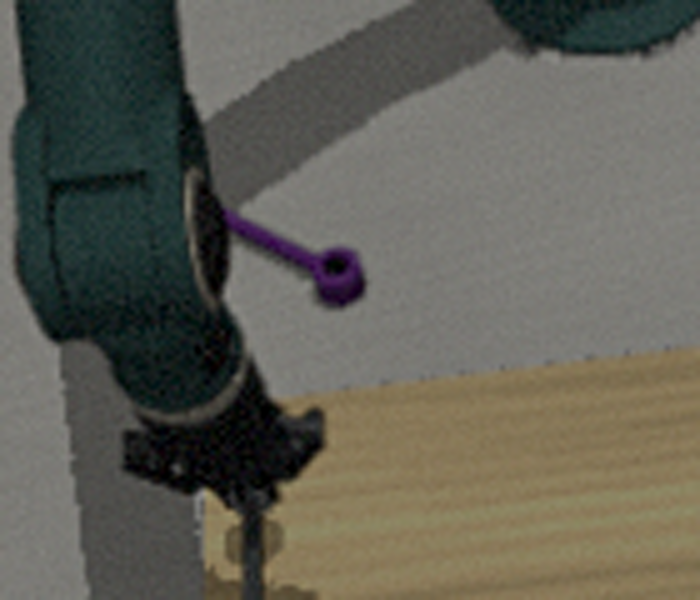

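Request:
send_rows --targets '[[0.005,[0,0,0],-4],[0.005,[0,0,0],-5],[0.005,[0,0,0],-5],[0.005,[0.01,-0.002,0],0],[0.005,[0.016,-0.003,0],0],[0.005,[0.018,-0.004,0],0],[0.005,[0.018,-0.004,0],0],[0.005,[0.018,-0.004,0],0],[0.005,[0.018,-0.004,0],0],[0.005,[0.018,-0.003,0],0],[0.005,[0.018,-0.002,0],0],[0.005,[0.018,-0.001,0],0],[0.005,[0.018,0,0],0],[0.005,[0.018,0,0],0],[0.005,[0.018,0,0],0],[0.005,[0.018,0,0],0],[0.005,[0.018,0,0],0],[0.005,[0.018,0,0],0],[0.005,[0.018,0,0],0],[0.005,[0.018,0,0],0]]'

```text
time_s: 57.25
tcp_pos: [0.4578, -0.0613, 0.1263]
ee_rot: [[-0.034, 0.993, -0.116], [0.999, 0.037, 0.028], [0.032, -0.115, -0.993]]
wrist_force: [0.3, -0.0, -5.4]
finger_gap: 0.117
```

```bash
python3 -c "
from plan import *
go3(W(.0,-.0825,.11))
go(phi=93.5)"
```

```text
t 57.25 tcp [ 0.4578 -0.0613  0.1263] phi 91.92 zax [-0.116   0.0276 -0.9929] gap 0.117 F [ 0.2681 -0.0261 -5.3987]
to [0.4696 0.0542 0.11  ] mm [114.5  17.8  18. ]
t 57.25 tcp [ 0.4578 -0.0613  0.1263] phi 91.92 tilt -0.993 gap 0.117 F [ 0.2681 -0.0261 -5.3987] j [ 43.5079  30.3208 -48.7999 115.3351  25.7476  53.5794  72.372 ]
turn -1.5791256770244786
```

Request:
send_rows --targets '[[0.005,[0.015,0.0015,0],-0.4],[0.005,[0.018,0.002,0],-0.4],[0.005,[0.018,0.003,0],-0.4],[0.005,[0.018,0.003,0],-0.4],[0.005,[0.018,0.003,0],0],[0.005,[0.014,0.003,0.004],0],[0.005,[0.007,0.001,0.005],0],[0.005,[0,0,0.008],0],[0.005,[0,0,0],0]]'

```text
time_s: 58.15
tcp_pos: [0.4622, 0.0569, 0.1093]
ee_rot: [[-0.058, 0.991, -0.12], [0.998, 0.062, 0.025], [0.032, -0.118, -0.993]]
wrist_force: [-0.3, 0.2, -6.2]
finger_gap: 0.116
```

```bash
python3 -c "
from plan import *
go3(W(.0,-.0825,.06),W(0,-.0825,.036))
go(phi=93.5)"
```

```text
t 58.15 tcp [0.4622 0.0569 0.1093] phi 93.35 zax [-0.1197  0.0246 -0.9925] gap 0.116 F [-0.3097  0.2441 -6.1608]
to [0.4696 0.0542 0.06  ] mm [-4.7 13.  48. ]
to [0.4696 0.0542 0.036 ] mm [-0.8  2.8 23.8]
t 58.15 tcp [0.4622 0.0569 0.1093] phi 93.35 tilt -0.993 gap 0.116 F [-0.3097  0.2441 -6.1608] j [ 29.5143  32.5977 -48.7856 115.499   26.7928  51.5969  59.1039]
turn -0.1548943373088889
```

Request:
send_rows --targets '[[0.005,[-0.002,0.004,0.01],0],[0.005,[-0.002,0.004,0.012],0],[0.005,[-0.001,0.003,0.012],0],[0.005,[0,0.002,0.01],0],[0.005,[0,0.001,0.004],0],[0.005,[0,0,0],0]]'

```text
time_s: 58.75
tcp_pos: [0.4709, 0.05, 0.0538]
ee_rot: [[-0.052, 0.991, -0.122], [0.998, 0.055, 0.024], [0.03, -0.121, -0.992]]
wrist_force: [-0.3, -0.5, -6.4]
finger_gap: 0.118
```

```bash
python3 -c "
from plan import *
go3(W(0,-.0825,.036))
s=snapshot('scene');save(s,'c6',(280,150,380,230),7.5)"
```

```text
t 58.75 tcp [0.4709 0.05   0.0538] phi 92.99 zax [-0.1224  0.0236 -0.9922] gap 0.118 F [-0.3061 -0.4616 -6.4119]
to [0.4696 0.0542 0.036 ] mm [ 3.7  1.  17.9]
```

View pics/c6.png

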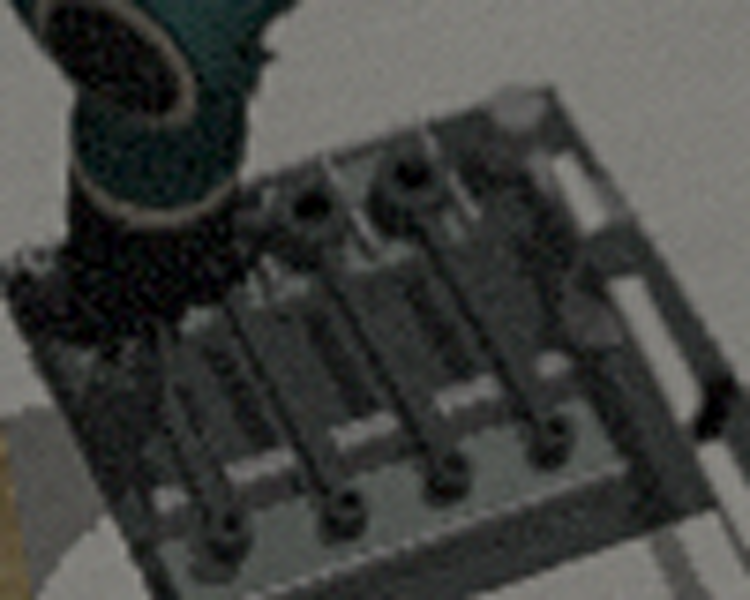

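Request:
send_rows --targets '[[0.005,[0.004,0,0.0],-0.4],[0.005,[0.001,0.001,0.004],0],[0.005,[0,0,0],0]]'

```text
time_s: 59.1
tcp_pos: [0.4719, 0.0561, 0.0508]
ee_rot: [[-0.06, 0.991, -0.12], [0.998, 0.064, 0.024], [0.031, -0.118, -0.992]]
wrist_force: [-0.5, 1.2, -6.1]
finger_gap: 0.118
```

```bash
python3 -c "
from plan import *
go3(W(0,-.0825,.036))"
```

```text
t 59.10 tcp [0.4719 0.0561 0.0508] phi 93.46 zax [-0.1201  0.0238 -0.9925] gap 0.118 F [-0.4602  1.1781 -6.0547]
to [0.4696 0.0542 0.036 ] mm [-2.3 -0.7 14.9]
```

Request:
send_rows --targets '[[0.005,[-0.002,0,0.005],0],[0.005,[0,0,0.005],0],[0.005,[0,0,0.003],0],[0.005,[0,0,0],0]]'

```text
time_s: 59.5
tcp_pos: [0.4712, 0.0545, 0.0375]
ee_rot: [[-0.061, 0.991, -0.118], [0.998, 0.064, 0.024], [0.031, -0.116, -0.993]]
wrist_force: [-1.3, -0.2, -2.2]
finger_gap: 0.116
```

```bash
python3 -c "
from plan import *
go3(W(0,-.0825,.0365))"
```

```text
t 59.50 tcp [0.4712 0.0545 0.0375] phi 93.48 zax [-0.118   0.0237 -0.9927] gap 0.116 F [-1.2843 -0.2014 -2.1809]
to [0.4696 0.0542 0.0365] mm [-0.3 -1.5  1.2]
```

Request:
send_rows --targets '[[0.005,[0,0,0.001],0],[0.005,[0,0,0],0],[0.03,[0,0,0],0],[0.03,[0,0,0],0],[0.03,[0,0,0],0],[0.03,[0,0,-0.01],0],[0.03,[0,0,-0.02],0],[0.03,[0,0,-0.02],0],[0.03,[0,0,-0.02],0],[0.03,[0,0,-0.02],0],[0.03,[0,0,-0.02],0],[0.02,[-0.02,0,-0.01],0],[0.02,[-0.02,0,0],0],[0.02,[-0.02,0,0],0],[0.02,[-0.02,0,0],0],[0.02,[-0.02,0,0],0],[0.02,[-0.02,0,0],0],[0.02,[0,0,0],0]]'

```text
time_s: 61.3
tcp_pos: [0.4979, -0.0695, 0.1686]
ee_rot: [[-0.066, 0.992, -0.105], [0.997, 0.069, 0.023], [0.03, -0.103, -0.994]]
wrist_force: [-0.7, -0.2, -0.8]
finger_gap: 0.229
```

```bash
python3 -c "
from plan import *
go3(W(0,-.0825,.0365))
s=snapshot('scene');save(s,'c7',(280,150,380,230),7.5)
s=snapshot('top');save(s,'c8',(130,150,280,280),5)"
```

```text
t 61.30 tcp [ 0.4979 -0.0695  0.1686] phi 93.78 zax [-0.1053  0.0232 -0.9942] gap 0.229 F [-0.7413 -0.2436 -0.7507]
to [0.4696 0.0542 0.0365] mm [121.3  -5.9 137.2]
```

View pics/c7.png

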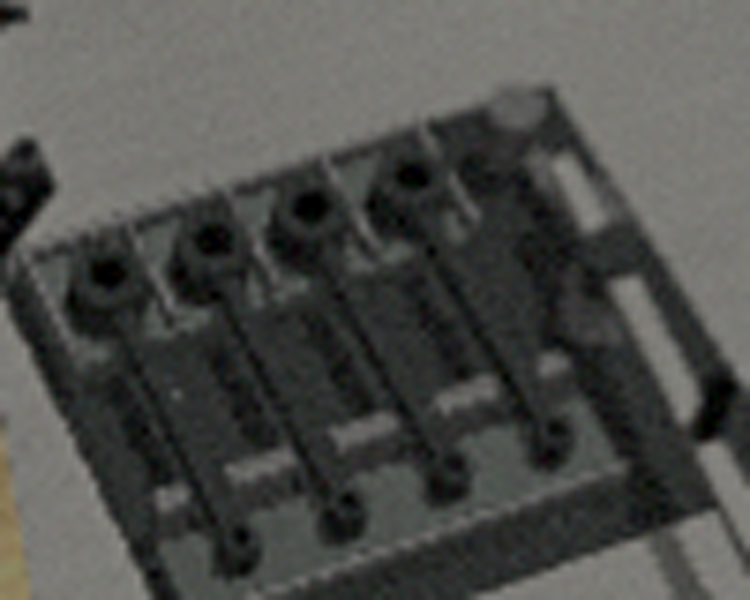

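View pics/c8.png

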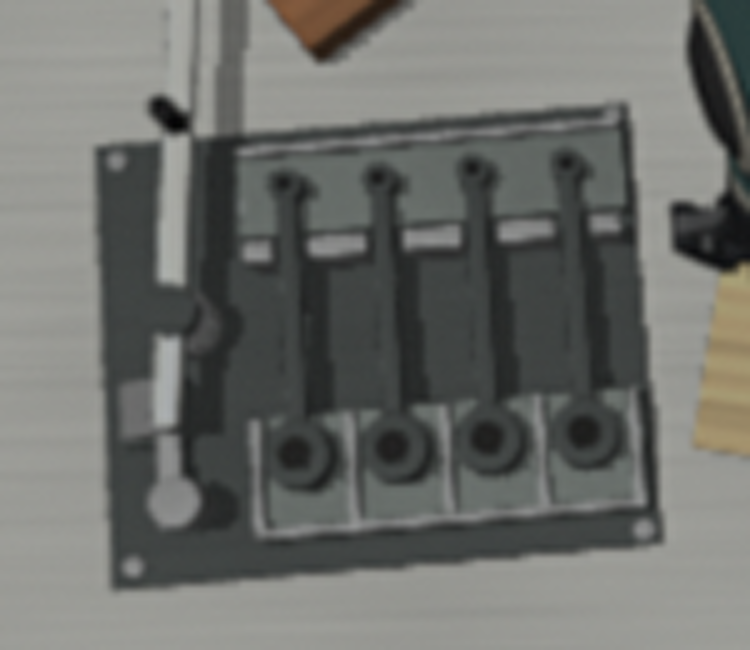

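Run:
```python
from plan import *
s=snapshot("top"); F=lambda q:(np.array(q,float)+.5)/5-.5+np.array((130,150))
for h,e in (((297,454),(285,184)),((394,447),(380,177)),((490,438),(475,168)),((586,433),(568,162))):
    H=ray(s,F(h),.06)[0][:2];E=ray(s,F(e),.054)[0][:2];u=E-H;L=np.hypot(*u);u/=L;b=H+u*.046-[x0,y0]
    c,n=np.cos(a0),np.sin(a0); print("rack xy",(c*b[0]+n*b[1])*1e3,(-n*b[0]+c*b[1])*1e3,"L",L,"ang-rack",np.degrees(np.arctan2(u[1],u[0])-a0))
print("pad top",ray(s,F((174,501)),.06))
t=snapshot("scene"); k=7.5
print("pad scene",ray(t,(np.array((518,108.))+.5)/k-.5+np.array((280,150)),.06))
go3()
```

```text
rack xy 2.4785345069303624 82.69956733541667 L 0.16001861236485182 ang-rack 0.047798527888001666
rack xy 1.8966702599279577 27.213099940966803 L 0.1602795573889497 ang-rack -0.006258935390945132
rack xy 2.5149417651694415 -28.071738428573983 L 0.16053735043361264 ang-rack -0.26503472642743
rack xy 0.8351565949316795 -83.00794191289299 L 0.16138037712173445 ang-rack -0.11936602506008365
pad top [[0.391 0.286 0.06 ]]
pad scene [[0.3936 0.2881 0.06  ]]
t 61.50 tcp [ 0.4976 -0.0653  0.1686] phi 94.13 zax [-0.1052  0.0244 -0.9941] gap 0.236 F [0.2689 0.5184 0.2756]
```

```bash
python3 -c "
from plan import *
go3((.392,.287,.15),(.392,.287,.07),(.392,.287,.05))"
```

```text
t 61.50 tcp [ 0.4976 -0.0653  0.1686] phi 94.13 zax [-0.1052  0.0244 -0.9941] gap 0.236 F [0.2689 0.5184 0.2756]
to [0.392 0.287 0.15 ] mm [358.2 -76.4  38.2]
to [0.392 0.287 0.07 ] mm [-2.6  8.3 79.5]
to [0.392 0.287 0.05 ] mm [-0.6  2.1 19.9]
```

Request:
send_rows --targets '[[0.0,[0.012,-0.003,0.001],0],[0.0,[0.02,-0.0043,0.002],0],[0.0,[0.02,-0.0043,0.002],0],[0.0,[0.02,-0.0043,0.002],0],[0.0,[0.02,-0.0043,0.002],0],[0.0,[0.02,-0.0043,0.002],0],[0.0,[0.02,-0.0043,0.002],0],[0.0,[0.02,-0.0043,0.002],0],[0.0,[0.02,-0.0043,0.002],0],[0.0,[0.02,-0.0043,0.002],0],[0.0,[0.02,-0.0043,0.002],0],[0.0,[0.02,-0.0043,0.002],0],[0.0,[0.02,-0.0043,0.002],0],[0.0,[0.02,-0.0043,0.002],0],[0.0,[0.02,-0.0043,0.002],0],[0.0,[0.02,-0.0043,0.002],0],[0.0,[0.02,-0.0043,0.002],0],[0.0,[0.015,-0.004,0.001],0],[0.0,[0,0,0],0]]'

```text
time_s: 63.4
tcp_pos: [0.3608, 0.3173, 0.1578]
ee_rot: [[-0.117, 0.987, -0.11], [0.992, 0.121, 0.028], [0.041, -0.106, -0.994]]
wrist_force: [0.5, -0.3, 0.3]
finger_gap: -0.0
```

```bash
python3 -c "
from plan import *
go3((.392,.287,.11),(.392,.287,.07),(.392,.287,.048));print(status.get_state()['joint_pos'])"
```

```text
t 63.40 tcp [0.3608 0.3173 0.1578] phi 96.74 zax [-0.1099  0.0276 -0.9936] gap -0.000 F [ 0.5159 -0.3008  0.3058]
to [0.392 0.287 0.11 ] mm [-35.7  32.1  43.2]
to [0.392 0.287 0.07 ] mm [-1.6  4.2 39.7]
to [0.392 0.287 0.048] mm [-0.9  2.3 21.9]
[  1.8683  29.5463 -54.5974 113.5939  22.4445  53.5096  33.0784]
```

Request:
send_rows --targets '[[0.0,[-0.01,0.009,0.004],0],[0.0,[-0.012,0.011,0.01],0],[0.0,[-0.01,0.009,0.012],0],[0.0,[-0.003,0.003,0.012],0],[0.0,[0,0,0],0]]'

```text
time_s: 63.9
tcp_pos: [0.3951, 0.2813, 0.1103]
ee_rot: [[-0.115, 0.987, -0.111], [0.993, 0.118, 0.024], [0.037, -0.107, -0.994]]
wrist_force: [0.1, 0.0, -0.1]
finger_gap: -0.004
```

```bash
python3 -c "
from plan import *
go3((.392,.287,.07),(.392,.287,.048))
s=snapshot('scene');save(s,'d0',(280,130,400,230),6)"
```

```text
t 63.90 tcp [0.3951 0.2813 0.1103] phi 96.59 zax [-0.111   0.0241 -0.9935] gap -0.004 F [ 0.1217  0.0298 -0.0854]
to [0.392 0.287 0.07 ] mm [ 4.5  1.9 40.6]
to [0.392 0.287 0.048] mm [-0.8  2.4 21.9]
```

View pics/d0.png

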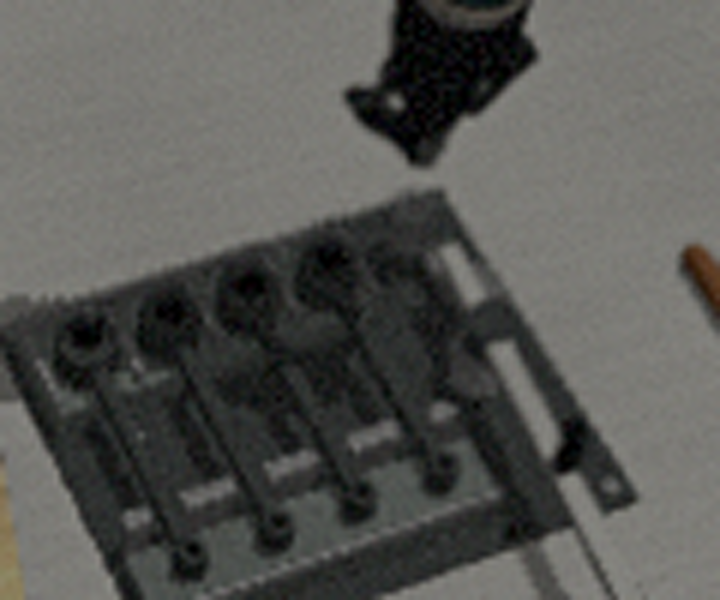

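Request:
send_rows --targets '[[0.0,[0.002,0.001,0.01],0],[0.0,[0.002,0.001,0.012],0],[0.0,[0,0.001,0.012],0],[0.0,[0,0,0.003],0],[0.0,[0,0,0],0]]'

```text
time_s: 64.45
tcp_pos: [0.3927, 0.2886, 0.0709]
ee_rot: [[-0.117, 0.987, -0.111], [0.992, 0.12, 0.025], [0.038, -0.107, -0.994]]
wrist_force: [-0.2, 0.3, 0.1]
finger_gap: 0.003
```

```bash
python3 -c "
from plan import *
go3((.392,.287,.062),(.392,.287,.048))"
```

```text
t 64.45 tcp [0.3927 0.2886 0.0709] phi 96.71 zax [-0.1108  0.0254 -0.9935] gap 0.003 F [-0.2383  0.2576  0.1166]
to [0.392 0.287 0.062] mm [-1.8  0.1  8.9]
to [0.392 0.287 0.048] mm [-0.5  1.5 13.9]
```

Request:
send_rows --targets '[[0.0,[-0.001,0.0005,0.006],0],[0.0,[0,0.0005,0.005],0],[0.0,[0,0.0005,0.005],0],[0.0,[0,0.0005,0.004],0],[0.0,[0,0.0005,0.003],0],[0.0,[0,0,0.002],0]]'

```text
time_s: 65.05
tcp_pos: [0.3924, 0.289, 0.0475]
ee_rot: [[-0.117, 0.987, -0.109], [0.992, 0.121, 0.022], [0.035, -0.106, -0.994]]
wrist_force: [-4.1, -7.7, 35.8]
finger_gap: 0.002
```

```bash
python3 -c "
from plan import *
go3((.392,.287,.048))
s=snapshot('scene');save(s,'d1',(280,130,400,230),6)"
```

```text
t 65.05 tcp [0.3924 0.289  0.0475] phi 96.75 zax [-0.1093  0.0222 -0.9938] gap 0.002 F [-4.1397 -7.7012 35.7936]
to [0.392 0.287 0.048] mm [-1.9 -0.6 -0.5]
```

View pics/d1.png

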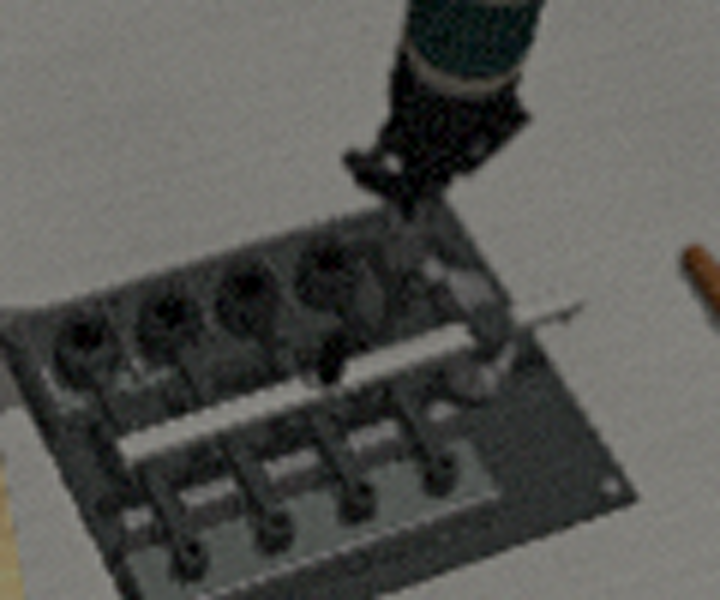

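The gate has snapped shut over the levers. Retreat upwards and check.

Request:
send_rows --targets '[[0.0,[0,0,-0.008],0],[0.0,[0,0,-0.015],0],[0.0,[0,0,-0.02],0],[0.0,[0,0,-0.02],0],[0.0,[0,0,-0.02],0],[0.0,[0,0,-0.02],0],[0.0,[0.015,0,-0.01],0],[0.0,[0.02,0,0],0],[0.0,[0.02,0,0],0],[0.0,[0.02,0,0],0],[0.0,[0.02,0,0],0],[0.0,[0,0,0],0],[0.0,[0,0,0],0],[0.0,[0,0,0],0]]'

```text
time_s: 66.5
tcp_pos: [0.3941, 0.3902, 0.1722]
ee_rot: [[-0.118, 0.988, -0.105], [0.992, 0.121, 0.029], [0.042, -0.1, -0.994]]
wrist_force: [-0.0, -0.6, 0.6]
finger_gap: 0.001
```

```bash
python3 -c "
from plan import *
go3()
s=snapshot('scene');save(s,'e0',k=1.42)
s=snapshot('top');save(s,'e1',(130,130,310,280),4.4)
s=snapshot('scene');save(s,'e2',(270,130,400,250),6)"
```

```text
t 66.50 tcp [0.3941 0.3902 0.1722] phi 96.75 zax [-0.1046  0.0293 -0.9941] gap 0.001 F [-0.0377 -0.6314  0.5908]
```

View pics/e1.png

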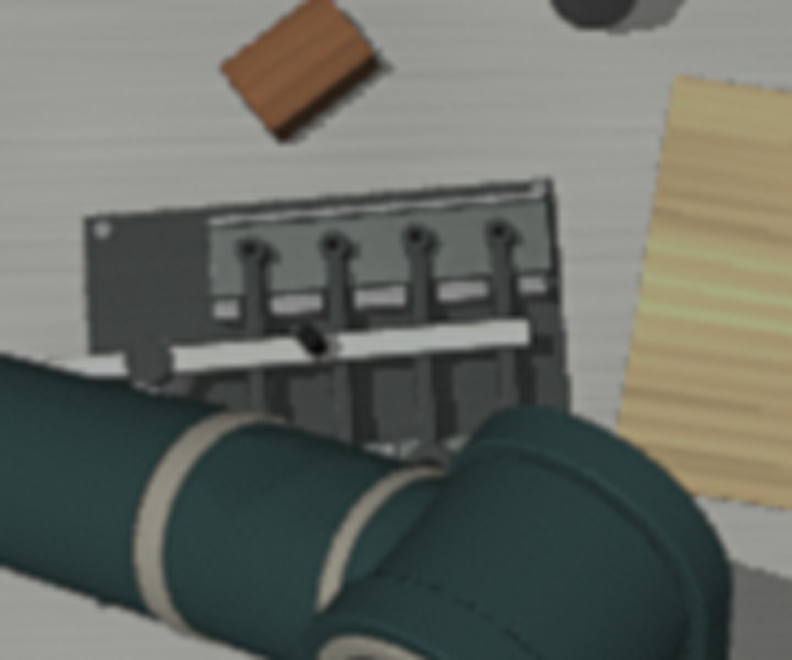

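View pics/e2.png

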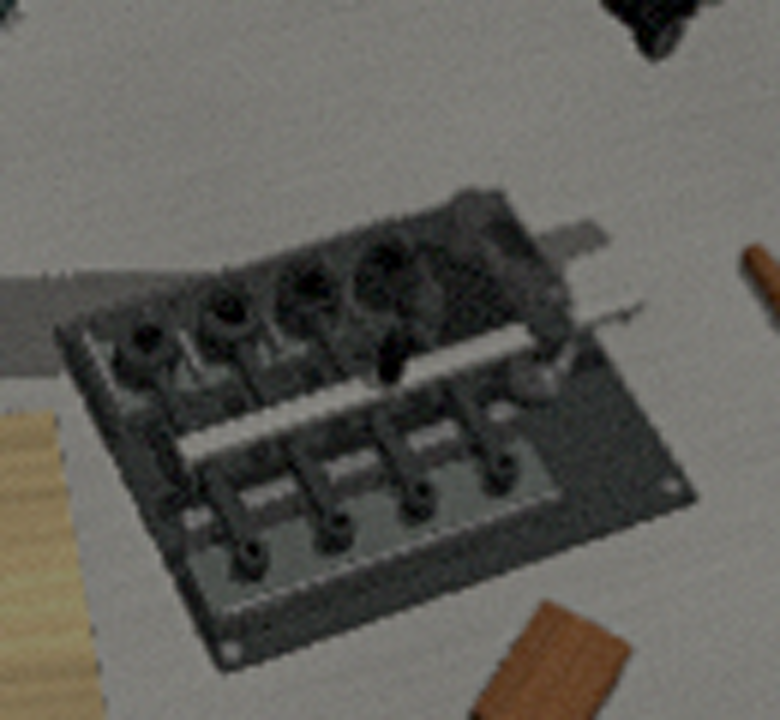

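```bash
python3 -c "
from rig import finish_job
print(finish_job())"
```

```text
the job is handed in; nothing more can be done
None
```

The job is done and handed in at about 67 s of the 210 s allowed; no verdict is reported.

I swung the gate onto its sear. Then I laid all four levers in their own cradles, each gripped within about 3 mm of its balance point. Pressing the trigger snapped the gate shut.

**Lever positions:** measured just before the trigger press, the levers lay within 3 mm lengthwise and 1 mm sideways of their places, and within 0.3° of the rack's direction.

**Last pictures:** the gate is back in its starting shut position over all four bars. The eyes are on the rail and the arm is clear, with wrist force under 1 N. The wood block looks unmoved. The spray can and brush show no sign of contact, but I did not measure them.

**Things that did not go smoothly:**
- **Tool tilt:** the tool drifted up to 7° off vertical during moves. I squared it twice by gripping a rack divider; the levers themselves stayed level to about 2° by the tool readings.
- **Knocked lever:** the third lever had moved by about 20 s into the run. I measured it again before picking it up.
- **Force peaks:** about 24 N (22 N along y) at the gate stop, about 42 N (39 N upward) setting down the first lever, and 36 N upward on the trigger. All were taken by the fingers or the held lever.
- **Camera disagreement:** the two views differed by up to 3 mm on lever balance points and the trigger pad. I aimed at points between them.

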